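# Pack, close, clamp and scan a brewery sample case

### The arm

A 7-joint arm with a two-finger parallel gripper is mounted at the origin on the work surface. World frame = base frame: x ahead of the robot, y to its left, z up, the work surface at z = 0. Lengths are in m, angles in rad, forces in N, time in s.
With the tool pointing down it reaches from about 0.425 to 0.8 m from the base axis. Payload 8.3 kg.
Tool frame: the origin (TCP) lies at the very end of the fingers, on their centre line; the grasp point (between the pads) lies 19 mm behind it (tcp_to_grasp is the z of the grasp point in the tool frame, in m); z points along the fingers, y is the line along which they close (so a half turn about z gives the same grasp; the last joint's range is limited). The gripper opens to 85 mm and grips with 20 to 120 N. Pads are 22 mm wide; open, the fingers measure 114 mm over their backs; the gripper's body (76 mm by 85 mm) begins 54 mm behind the grasp point. The pads swing forward as they close: fully open they stand 13 mm farther back than shut.
Start: joints at [-1.364, 0.383, 0.016, 1.37, -0.006, 1.388, -0.046], TCP at [0.167, 0.602, 0.231] pointing down, gripper open.
Joint ranges: [-2.95, 2.95], [-0.25, 2.06], [-1.52, 1.56], [0.18, 2.33], [-1.44, 4.58], [0.02, 2.06], [-3.01, 3.01]. Speed limits (rad/s): [2.39, 2.39, 3.01, 3.01, 3.14, 3.14, 3.14].

### API

Orientations are given as a unit quaternion [x, y, z, w].
In Python, from plant import state, get_image, camera_model, finish_job, tcp_to_grasp gives the robot as it stands. The module is installed in compiled form; this text tells all that it offers.
- The arm moves only by the tool move_arm, never from a script. Its argument "moves" is a list of rows, each an object of numbers: "dx", "dy", "dz": the shift along the tool's x, y, z normalised to -1 to 1, where 1 is 0.04 m; "roll": the turn about the tool's z normalised to -1 to 1, where 1 is 8 degrees. A call has 1 to 8 rows; each row shifts and turns the commanded pose from where the row before left it, along the tool's axes as they then stand; what a row does not reach is not made up. A row lasts 1/10 s, in which the tool goes at most 50 mm and 8.59 degrees, less where a joint would pass 70% of its speed; a pose out of reach is approached as far as the arm can. A call with a number of a shift or a turn outside -1 to 1 is refused whole. A call with a gripper value outside its range is refused whole. "gripper" is the opening, from 0 (shut) to 1 (fully open), set as the call begins (left out, the last holds). The fingers move at their own pace and stop on an object; "force" is the grip in N (left out, the last holds). Time passes only in rows, so rows that do not move let the fingers close. It gives the time, the measured TCP pose, the force, the opening and the grip force at its end, in the units of the state.
- state(): the state, without advancing time (a new reading comes with each control period).
- get_image(name): name is "scene" or "side" or "wrist"; returns the picture (384x512x3 uint8, red, green, blue); there is no depth.
- camera_model(name): a dict with "mtx" (3x3 intrinsics, pixels), "k1" (the pictures are not rectified: a ray, as slopes to the right and down, at radius r is drawn at 1 + k1 r^2 times it, then the intrinsics apply), "origin" and "attitude" of the camera in the world. Camera axes: x right, y up, looking along -z (the intrinsics and any distortion apply to the point x, -y, -z); pixel columns grow to the right and rows downward; lengths in m; the calibration is good to about 2 mm. A picture is of the moment at which its call begins: read the wrist's pose just before it. camera_model takes no time and is no camera call; for the wrist camera it gives the pose at the moment of the call.
- finish_job(): hands the job in; it is judged then, once.
The state is a dict: "t": time; "joints": joint angles; "joint_velocities": joint speeds; "joint_torque": joint torques, N m; "tool_pos": TCP position; "ee_rot": TCP orientation; "ft_force": force on the tool from outside, world axes, zero at the start; "moment": the same for the moment, N m; "opening": finger opening in m; "finger_force": force on a finger pad.
Only numpy, scipy, OpenCV 4.12 (cv2) and the standard library are available. Lean on these libraries where they do the work, as an engineer would, in place of code of your own. Each camera call takes 0.05 s, during which the arm holds its last target. There are 200 camera calls.

### The job

Stand every sample tin from the cardboard layer pad right way up in the yellow sample case, side by side on its floor, then lower the lid gently until it is fully shut, and only then fold the red bail clamp all the way over onto the lid. After that, pick up the orange hand scanner, hold it upright and steady with its window pointing down at the barcode label, about 8 cm above it, for two seconds, and stand it back upright in the middle of its charging plate, leaving the beer bottle, tape roll and carton where they are.

Things in the scene. Friction and masses are not known exactly. Their poses are not given: they have to be found in the camera images.
- tin1: Squat round hop-sample tin, aluminium with a green band and a green disc on top, 57 mm diameter, 46 mm tall, 0.15 kg; origin at the centre of its underside, z along its axis, upwards. Two to four of the four tins are present (None if absent).
- tin2: Squat round hop-sample tin, aluminium with a green band and a green disc on top, 57 mm diameter, 46 mm tall, 0.15 kg; origin at the centre of its underside, z along its axis, upwards. Two to four of the four tins are present (None if absent).
- tin3: Squat round hop-sample tin, aluminium with a green band and a green disc on top, 57 mm diameter, 46 mm tall, 0.15 kg; origin at the centre of its underside, z along its axis, upwards. Two to four of the four tins are present (None if absent).
- tin4: Squat round hop-sample tin, aluminium with a green band and a green disc on top, 57 mm diameter, 46 mm tall, 0.15 kg; origin at the centre of its underside, z along its axis, upwards. Two to four of the four tins are present (None if absent).
- layer_pad: Fixed square of corrugated cardboard 270 x 270 x 3 mm on which the tins stand at the start; origin at the centre of its underside.
- case: Fixed yellow sample case, an open-topped box 170 (x) x 270 (y) x 62 mm (z) outside, walls and floor 5 mm, no dividers; origin at the centre of its underside. Its lid is hinged along its +x rim and its clamp on its +y side; its -x side faces the robot, roughly.
- lid (a joint): Angle of the grey lid (172 x 272 x 8 mm): 0 fully shut, grows as it opens upwards and away from the robot, at most 1.85 rad; its stiff hinge keeps it where it is left (about 4 N at the handle moves it).
- lid_handle (a point): Middle of the black round handle bar of the lid, 10 mm thick, along the case's y, 110 mm long between its two posts, its axis 40 mm off the lid's outer face; 150 mm from the hinge line measured along the lid. Its orientation is the lid's: x and y as the case's when shut, z out of the lid's outer face.
- lid_hinge (a point): Middle of the lid's hinge line, which runs along the case's y, level with the rim (62 mm above the case's underside). The lid's underside and outer face lie 0 and 8 mm above the hinge line when it is shut. Orientation is the lid's.
- label (a point): Centre of the white barcode label (50 x 80 mm), flat on the lid's outer face; z points out of that face (up when shut). It lies 78 mm from the hinge line and 55 mm to the case's -y side of the lid's middle.
- clamp (a joint): Angle of the red bail clamp: 0 folded fully over onto the lid, grows as it swings up and outwards (towards the case's +y), at most 2.1 rad; it stays where it is left (about 3 N at its grip bar moves it).
- clamp_handle (a point): Middle of the clamp's round grip bar, 10 mm thick, along the case's x, 62 mm free between its two arms; when folded over it is 75 mm inwards (case -y) of and 45 mm above the clamp's hinge line, 32 mm above the shut lid's outer face.
- clamp_hinge (a point): Middle of the clamp's hinge line, which runs along the case's x, 152 mm from the case's middle on its +y side, 57 mm above its underside.
- scanner: Hand scanner standing on its head, 130 mm tall, 0.25 kg: weighted black head 64 x 60 x 35 mm at the bottom with the scan window in its flat underside, and a round orange barrel 36 mm in diameter from 35 to 130 mm above the underside. Origin at the centre of the underside, z up the barrel.
- window (a point): Scan window: centre of the scanner's underside (same as the scanner's origin). It looks along the scanner's -z.
- dock: Fixed flat white charging plate 120 x 120 x 5 mm on which the scanner stands; origin at the centre of its underside.
- bottle: Bystander: amber beer bottle, 62 mm diameter, 210 mm tall; origin at the centre of its underside.
- tape_roll: Bystander: roll of clear tape lying flat, 100 mm diameter, 48 mm high; origin at the centre of its underside.
- carton: Bystander: closed cardboard carton 100 x 140 x 90 mm; origin at the centre of its underside.
Not all that is in view belongs to the job. Leave any pink or purple look-alike of the tin4 alone.

How it is judged:
On the way, in this order (a step that is already met when the one before it is completed fails the run):
1. every tin present stands upright on the floor of the case, the lid still open (x of tin1 in the frame of case between -0.08 and 0.08 m and y of tin1 in the frame of case between -0.13 and 0.13 m and z of tin1 in the frame of case between -0.01 and 0.02 m and angle between each of tin1, tin2, tin3, tin4's own z axis and vertical below 0.2 rad and x of tin2 in the frame of case between -0.08 and 0.08 m and y of tin2 in the frame of case between -0.13 and 0.13 m and z of tin2 in the frame of case between -0.01 and 0.02 m and x of tin3 in the frame of case between -0.08 and 0.08 m and y of tin3 in the frame of case between -0.13 and 0.13 m and z of tin3 in the frame of case between -0.01 and 0.02 m and x of tin4 in the frame of case between -0.08 and 0.08 m and y of tin4 in the frame of case between -0.13 and 0.13 m and z of tin4 in the frame of case between -0.01 and 0.02 m and value of joint lid above 0.5 rad), for 0.3 s.
2. the lid is fully shut (within 0.05 rad) (value of joint lid below 0.05 rad), for 0.2 s.
3. the clamp is folded fully over onto the shut lid (within 0.1 rad) (value of joint lid below 0.05 rad and value of joint clamp below 0.1 rad), for 0.2 s.
4. the scanner is held steady, upright within 0.25 rad, its window 40 to 120 mm above the label and over its middle within 20 mm along each side, for 1 s (all of step 3 and x of window in the frame of label between -0.02 and 0.02 m and y of window in the frame of label between -0.02 and 0.02 m and z of window in the frame of label between 0.04 and 0.12 m and angle between scanner's own z axis and vertical below 0.25 rad and linear speed of scanner below 0.03 m/s), for 1 s.
At the end, for the whole second after the job is handed in: Every tin present stands upright in the case (tilt under 0.2 rad), lid shut within 0.05 rad, clamp folded over within 0.1 rad, scanner standing upright and at rest on the charging plate within 30 mm of its middle; bottle, tape roll and carton not moved by more than 40 mm (all of step 3 and x of tin1 in the frame of case between -0.08 and 0.08 m and y of tin1 in the frame of case between -0.13 and 0.13 m and z of tin1 in the frame of case between -0.01 and 0.02 m and angle between each of tin1, tin2, tin3, tin4's own z axis and vertical below 0.2 rad and x of tin2 in the frame of case between -0.08 and 0.08 m and y of tin2 in the frame of case between -0.13 and 0.13 m and z of tin2 in the frame of case between -0.01 and 0.02 m and x of tin3 in the frame of case between -0.08 and 0.08 m and y of tin3 in the frame of case between -0.13 and 0.13 m and z of tin3 in the frame of case between -0.01 and 0.02 m and x of tin4 in the frame of case between -0.08 and 0.08 m and y of tin4 in the frame of case between -0.13 and 0.13 m and z of tin4 in the frame of case between -0.01 and 0.02 m and linear speed of each of tin1, tin2, tin3, tin4 below 0.03 m/s and horizontal distance between scanner and dock below 0.03 m and height (world z) of scanner between 0 and 0.012 m and angle between scanner's own z axis and vertical below 0.1 rad and linear speed of scanner below 0.02 m/s and distance of each of bottle, tape_roll, carton from where it was at the start of the episode below 0.04 m); the robot touches nothing.
It fails at once if the clamp is folded in (below 0.6 rad) while the lid is not shut (value of joint clamp below 0.6 rad and value of joint lid above 0.12 rad).
It fails at once if the lid is slammed (closing faster than 3 rad/s) (velocity of joint lid below -3 rad/s).
It fails at once if the bottle, tape roll or carton is moved by more than 40 mm (distance of any of bottle, tape_roll, carton from where it was at the start of the episode above 0.04 m).
Of tin1, tin2, tin3, tin4 only 2 to 4 are there at a start; the rules pass over those that are not, and their reading is None.
At some moment in a run one of tin1, tin2, tin3, tin4, scanner may be knocked a few centimetres aside while the robot is not near it.
Once in a run the grip may slacken for a moment while it holds something.
It also fails if it takes over 210 s, if anything falls off the work surface, if the arm or the gripper's body presses on something with over 40 N, if the wrist force passes 120 N, or if a joint passes its speed limit or range.

## Working session

There is one attempt and no reset: what is moved stays moved. The work goes in short steps, Python scripts to look and compute and a tool call to move; the robot and the scene stay as the last step left them, time stands still between calls to the robot, and variables do not carry over. Pictures are saved under pics/ and viewed, at most 17 in all, crops included, and the job is handed in when it is done.

Besides the shell and the picture viewer there is one more tool, called after ">>>" by a JSON object that holds its "api" and its "payload", one argument or row to a line. move_arm: Moves the arm, as the interface text tells. Its arguments: {"type":"object","properties":{"moves":{"type":"array","items":{"type":"object","properties":{"dx":{"type":"number"},"dy":{"type":"number"},"dz":{"type":"number"},"roll":{"type":"number"}}}},"gripper":{"type":"number"},"force":{"type":"number"}},"required":["moves"]}

```bash
mkdir -p pics; cat > h.py <<'E'
import numpy as np, cv2
from plant import state, get_image, camera_model, finish_job, tcp_to_grasp
from scipy.spatial.transform import Rotation as R
def att(a):
    a=np.array(a,float)
    return a if a.shape==(3,3) else R.from_quat(a).as_matrix()
def ray(cm,u,v):
    K=np.array(cm["mtx"]);k=cm["k1"]
    p=cv2.undistortPoints(np.array([[[u,v]]],float),K,np.array([k,0,0,0.]))[0,0]
    d=att(cm["attitude"])@np.array([p[0],-p[1],-1.]);return np.array(cm["origin"]),d
def onz(cm,u,v,z):
    o,d=ray(cm,u,v);return o+d*(z-o[2])/d[2]
def proj(cm,P):
    q=att(cm["attitude"]).T@(np.array(P)-np.array(cm["origin"]))
    x=np.array([q[0]/-q[2],-q[1]/-q[2]]);x=x*(1+cm["k1"]*(x@x))
    K=np.array(cm["mtx"]);return (K@[x[0],x[1],1])[:2]
def snap(name,fn=None):
    cm=camera_model(name);im=get_image(name)
    bgr=cv2.cvtColor(im,cv2.COLOR_RGB2BGR)
    if fn: cv2.imwrite("pics/"+fn,bgr)
    return cm,bgr
E
python3 - <<'E'
from h import *
a,i=snap("scene","scene0.png");b,j=snap("side","side0.png")
cv2.imwrite("pics/s0.png",i);print(a);print(b);print(state());print(tcp_to_grasp)
c,k=snap("wrist","wrist0.png");print(c)
E
```

```text
{'mtx': array([[425.6383208 ,   0.        , 256.43328593],
       [  0.        , 425.6383208 , 193.21941326],
       [  0.        ,   0.        ,   1.        ]]), 'k1': -0.12354454816307378, 'origin': array([ 1.07838481, -0.77350529,  1.08029325]), 'attitude': array([0.36285153, 0.10255916, 0.27522687, 0.88434753])}
{'mtx': array([[392.28228333,   0.        , 253.52931384],
       [  0.        , 392.28228333, 182.81000439],
       [  0.        ,   0.        ,   1.        ]]), 'k1': 0.0377843191624569, 'origin': array([ 0.34857828, -0.80475068,  0.89478152]), 'attitude': array([ 0.39508002, -0.04629546, -0.13153682,  0.90800142])}
{'t': 0.1, 'joints': array([-1.36391901,  0.38413489,  0.01638392,  1.37104378, -0.00632797,
        1.38821638, -0.04650341]), 'joint_velocities': array([-1.19773049e-03, -2.99403059e-03, -1.55331222e-03, -3.55949291e-03,
        1.08990438e-05,  2.37973124e-04, -2.71304326e-04]), 'joint_torque': array([ 3.48118818e-03, -6.29130721e+01,  8.47600512e-01, -3.72758996e+01,
        1.67355820e-02,  1.04361863e-02, -2.02524666e-05]), 'tool_pos': array([0.16641025, 0.60196411, 0.23039329]), 'ee_rot': array([ 1.34456797e-01,  9.90919069e-01, -8.69133918e-04, -1.17664335e-04]), 'ft_force': array([ 1.45929194e-01, -8.24873340e-04,  1.04229520e+00]), 'moment': array([ 0.00811109, -0.00845659,  0.02334865]), 'finger_force': 0.0, 'opening': 0.08517980220344482}
-0.0187
{'mtx': array([[306.94827966,   0.        , 254.27867268],
       [  0.        , 306.94827966, 190.16909992],
       [  0.        ,   0.        ,   1.        ]]), 'k1': -0.053290149269333, 'origin': array([0.09486418, 0.62205581, 0.37326376]), 'attitude': array([-0.12010799, -0.09001843,  0.59917132,  0.78642513])}
```

View pics/scene0.png

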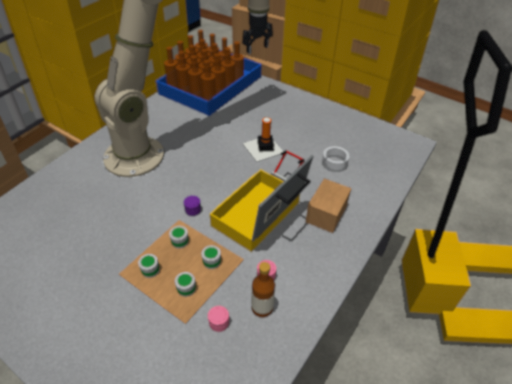

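View pics/side0.png

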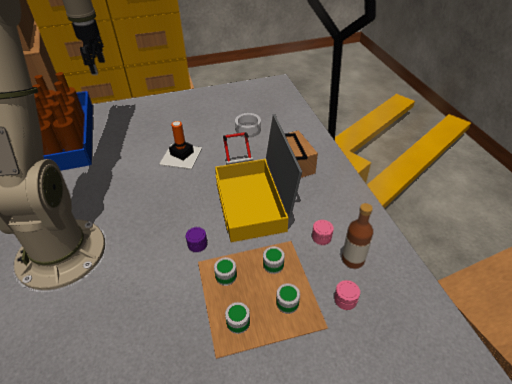

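The scene view shows four green tins at (178,236), (211,256), (148,264) and (185,283), with purple and pink look-alikes beside them. The case is open at about (255,210), the scanner is on its dock at (266,140), and the red clamp is at (290,160). The side view shows the same layout, with the case at (250,200).

```bash
cat >> h.py <<'E'
def blobs(bgr,lo,hi,amin=20):
    m=cv2.inRange(cv2.cvtColor(bgr,cv2.COLOR_BGR2HSV),np.array(lo),np.array(hi))
    n,l,s,c=cv2.connectedComponentsWithStats(m);return [(c[i],s[i]) for i in range(1,n) if s[i][4]>=amin],m,l
GREEN=((50,120,40),(85,255,255))
def tins(name,z=.049,fn=None):
    cm,im=snap(name,fn);return [(onz(cm,*c,z).round(4)[:2].tolist(),int(s[4])) for c,s in blobs(im,*GREEN)[0]]
E
python3 - <<'E'
from h import *
for n in("scene","side"):
    cm=camera_model(n);im=cv2.imread(f"pics/{n}0.png")
    print(n)
    for c,s in blobs(im,*GREEN)[0]: print(" tin",onz(cm,*c,.049)[:2].round(4),s)
    for c,s in blobs(im,(5,150,100),(15,255,255),30)[0]: print(" orange",c.round(),onz(cm,*c,.0825)[:2].round(4),s)
    for c,s in blobs(im,(0,150,80),(4,255,255),15)[0]: print(" red",c.round(),s)
    b,m,l=blobs(im,(22,150,60),(32,255,255),200)
    for c,s in b:
        if 200<c[0]<310 and 150<c[1]<260:
            mm=(l==l[int(c[1]),int(c[0])]).astype(np.uint8)
            k=max(cv2.findContours(mm,0,2)[0],key=cv2.contourArea)
            p=cv2.approxPolyDP(k,3,True)[:,0]
            for q in p: print(" case",q,"rim",onz(cm,*q,.062)[:2].round(3),"floor",onz(cm,*q,0)[:2].round(3))
    crop=im[130:260,190:370] if n=="scene" else im[100:250,150:330]
    cv2.imwrite(f"pics/{n}crop.png",cv2.resize(crop,None,fx=4,fy=4,interpolation=cv2.INTER_CUBIC))
E
```

```text
scene
 tin [ 0.4245 -0.2111] [173 229  11   8  71]
 tin [ 0.4601 -0.2415] [174 241  13   5  22]
 tin [ 0.5555 -0.213 ] [205 248  12   9  85]
 tin [ 0.4231 -0.3452] [142 256  12  10  90]
 tin [ 0.5868 -0.2457] [206 263  13   4  22]
 tin [ 0.4624 -0.3682] [145 269  13   7  22]
 tin [ 0.5539 -0.3308] [179 275  12  10  99]
 orange [196.  46.] [-0.287   0.7245] [190  43  10   8  33]
 orange [207.  48.] [-0.2241  0.739 ] [202  43  10   9  36]
 orange [173.  60.] [-0.2806  0.5518] [165  51  18  15  80]
 orange [222.  67.] [-0.0479  0.6353] [201  53  43  27 187]
 orange [209.  60.] [-0.1395  0.6533] [205  57   9   6  32]
 orange [183.  67.] [-0.1976  0.5251] [177  64  13   6  40]
 orange [195.  72.] [-0.1238  0.5244] [189  69  13   6  43]
 orange [266. 129.] [0.3835 0.3478] [262 121   8  17 109]
 orange [262. 286.] [ 0.7575 -0.241 ] [253 279  20  15 215]
 case [261 170] rim [0.485 0.164] floor [0.449 0.221]
 case [210 214] rim [ 0.467 -0.103] floor [ 0.43  -0.062]
 case [213 226] rim [ 0.506 -0.136] floor [ 0.471 -0.097]
 case [249 249] rim [ 0.648 -0.145] floor [ 0.622 -0.107]
 case [297 20
[... 968 characters left out ...]
nge [305. 145.] [0.789  0.1597] [294 132  23  25 195]
 orange [294. 146.] [0.7508 0.1648] [287 136  15  21 134]
 orange [363. 231.] [ 0.7967 -0.2326] [354 225  18  13 178]
 orange [259. 302.] [ 0.4736 -0.3523] [ 199  242  128  116 7465]
 orange [486. 299.] [ 0.967  -0.4872] [ 439  248   73  117 4522]
 red [235. 135.] [226 133  19   5  45]
 red [248. 148.] [245 138   6  20  52]
 red [227. 151.] [224 142   6  19  51]
 case [265 159] rim [0.646 0.154] floor [0.668 0.226]
 case [215 167] rim [0.479 0.164] floor [0.488 0.236]
 case [231 240] rim [ 0.458 -0.144] floor [ 0.466 -0.095]
 case [286 230] rim [ 0.611 -0.154] floor [ 0.63  -0.106]
 case [287 214] rim [ 0.633 -0.099] floor [ 0.654 -0.046]
```

View pics/scenecrop.png

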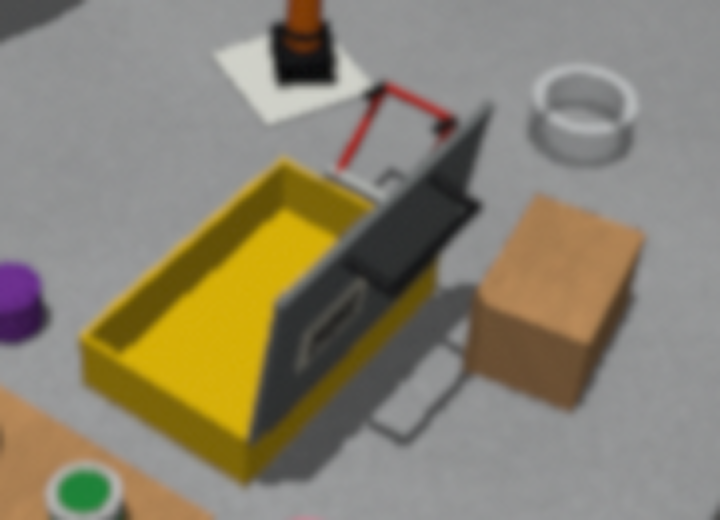

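View pics/sidecrop.png

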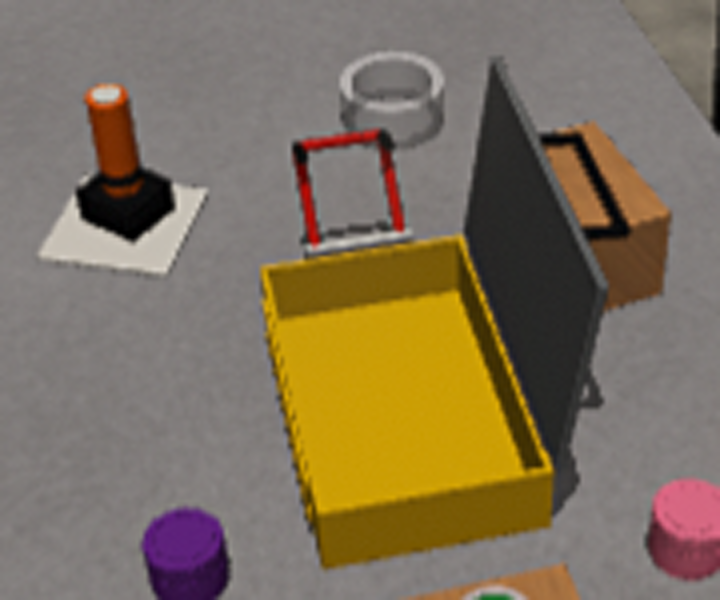

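Side crop: the case rim corners and the lid's inner face are clear, the red clamp stands open outwards, and the scanner is central on its plate. Next: lid and clamp angles, and the dock and scanner positions.

```bash
cat >> h.py <<'E'
C=np.array([.557,.026,0]);YAW=-.058
def case(p): return C+R.from_euler('z',YAW).apply(p)
def lidpt(th,d,y,h): # d along lid from hinge, h off hinge plane (outer +)
    return case([.085-d*np.cos(th)+h*np.sin(th), y, .062+d*np.sin(th)+h*np.cos(th)])
def clamppt(th,x=0):
    a=np.pi-np.arctan2(45,75)-th;l=.08746
    return case([x,.152+l*np.cos(a),.057+l*np.sin(a)])
def tri(r1,r2):
    (o1,d1),(o2,d2)=r1,r2
    t=np.linalg.lstsq(np.c_[d1,-d2],o2-o1,rcond=None)[0]
    a,b=o1+t[0]*d1,o2+t[1]*d2;return (a+b)/2,np.linalg.norm(a-b)
def go(x,y,z,yaw=None):
    """remaining move to world xyz in tool units; yaw = world dir angle of tool y, rad"""
    s=state();M=R.from_quat(s["ee_rot"]).as_matrix()
    a=0
    if yaw is not None:
        a=-(yaw-np.arctan2(M[1,1],M[0,1])); a=(a+np.pi/2)%np.pi-np.pi/2
        print("roll deg",round(np.degrees(a),2),"units",round(np.degrees(a)/8,3))
    d=np.array([x,y,z])-s["tool_pos"]
    print("t",round(s["t"],1),"pos",s["tool_pos"].round(4),"F",s["ft_force"].round(1),"open",round(s["opening"],4),"ff",round(s["finger_force"],1))
    print("units now-axes",(M.T@d/.04).round(3)," after roll",((M@R.from_euler('z',a).as_matrix()).T@d/.04).round(3))
CY=np.pi/2+YAW
E
python3 - <<'E'
from h import *
a,b=camera_model("scene"),camera_model("side")
sc=lambda u,v:ray(a,190+u/4,130+v/4); sd=lambda u,v:ray(b,150+u/4,100+v/4)
print("lid tops",tri(sc(488,103),sd(497,60)),tri(sc(280,300),sd(603,292)))
for th in (1.4,1.5,1.6,1.7,1.8): print(th,lidpt(th,.171,.136,.004).round(3),lidpt(th,.171,-.136,.004).round(3))
print("clamp",tri(sc(385,87),sd(299,148)),tri(sc(450,121),sd(382,134)))
for th in(1.4,1.6,1.8,2.0):print(th,clamppt(th).round(3))
print("scan top",tri(sc(305,-25),sd(108,93)))
# dock corners
for n,cm,pts in(("sc",a,[(215,53),(268,125),(375,92)]),("sd",b,[(40,256),(167,273),(208,188)])):
    for u,v in pts: 
        q=(190+u/4,130+v/4) if n=="sc" else (150+u/4,100+v/4)
        print(n,onz(cm,*q,.005)[:2].round(3))
im=cv2.imread("pics/side0.png")
go(.424,-.211,.15,CY)
E
```

```text
lid tops (array([0.67478711, 0.15387967, 0.2290297 ]), np.float64(0.0011552431439298039)) (array([ 0.65823363, -0.11033536,  0.22582739]), np.float64(0.00658944702299954))
1.4 [0.625 0.158 0.231] [ 0.609 -0.113  0.231]
1.5 [0.642 0.157 0.233] [ 0.626 -0.114  0.233]
1.6 [0.659 0.156 0.233] [ 0.643 -0.115  0.233]
1.7 [0.676 0.155 0.231] [ 0.66  -0.116  0.231]
1.8 [0.692 0.154 0.228] [ 0.677 -0.117  0.228]
clamp (array([0.53384571, 0.24834192, 0.1112185 ]), np.float64(0.0009013585312890266)) (array([0.60425346, 0.24060733, 0.11425435]), np.float64(0.0013393604086286532))
1.4 [0.568 0.209 0.139]
1.6 [0.569 0.225 0.131]
1.8 [0.569 0.239 0.12 ]
2.0 [0.57  0.25  0.106]
scan top (array([0.3925563 , 0.33592327, 0.12937322]), np.float64(0.014838789616891963))
sc [0.308 0.307]
sc [0.412 0.248]
sc [0.47  0.349]
sd [0.306 0.304]
sd [0.409 0.248]
sd [0.465 0.355]
roll deg -12.13 units -1.516
t 0.1 pos [0.1664 0.602  0.2305] F [ 0.1 -0.5 -0. ] open 0.0855 ff 0.0
units now-axes [-11.623 -17.871   2.04 ]  after roll [ -7.607 -19.915   2.04 ]
```

>>> {"api": "move_arm", "payload": {
  "moves": [
    {"roll": -0.758},
    {"roll": -0.758},
    {"dx": -0.38,"dy": -0.996},
    {"dx": -0.38,"dy": -0.996},
    {"dx": -0.38,"dy": -0.996},
    {"dx": -0.38,"dy": -0.996},
    {"dx": -0.38,"dy": -0.996},
    {"dx": -0.38,"dy": -0.996}
  ],
  "gripper": 1
}}

```text
validation failed for argument at $.mo...
```

>>> {"api": "move_arm", "payload": {
  "moves": [
    {"dx": -0.38,"dy": -0.996},
    {"dx": -0.38,"dy": -0.996},
    {"dx": -0.38,"dy": -0.996},
    {"dx": -0.38,"dy": -0.996},
    {"dx": -0.38,"dy": -0.996},
    {"dx": -0.38,"dy": -0.996},
    {"dx": -0.38,"dy": -0.996},
    {"dx": -0.38,"dy": -0.996}
  ]
}}

```text
validation failed for argument at $.mo...
```

>>> {"api": "move_arm", "payload": {
  "moves": [
    {"dx": -0.38,"dy": -0.996},
    {"dx": -0.38,"dy": -0.996},
    {"dx": -0.38,"dy": -0.996},
    {"dx": -0.38,"dy": -0.996},
    {"dx": -0.38,"dy": -0.996},
    {"dx": -0.38,"dy": -0.996},
    {},
    {}
  ]
}}

```text
validation failed for argument at $.mo...
```

```bash
python3 - <<'E'
from h import *
go(.424,-.211,.012,CY)
print(state()["joints"].round(2)); print(tins("wrist",fn="w1.png"))
print(tins("side"))
go(.424,-.211,.012,CY)
E
```

```text
roll deg -12.13 units -1.516
t 0.1 pos [0.1664 0.602  0.2305] F [ 0.1 -0.5 -0. ] open 0.0855 ff 0.0
units now-axes [-11.623 -17.866   5.49 ]  after roll [ -7.609 -19.91    5.49 ]
[-1.36  0.38  0.02  1.37 -0.01  1.39 -0.05]
[]
[([0.5551, -0.2128], 145), ([0.4236, -0.2106], 154), ([0.5409, -0.2533], 69), ([0.4173, -0.2525], 71), ([0.5533, -0.331], 195), ([0.5377, -0.3672], 76), ([0.4228, -0.3451], 219), ([0.417, -0.3818], 86)]
roll deg -12.13 units -1.517
t 0.2 pos [0.1665 0.6022 0.2308] F [0.6 0.7 0.1] open 0.0851 ff 0.0
units now-axes [-11.622 -17.873   5.488]  after roll [ -7.606 -19.916   5.488]
```

View pics/w1.png

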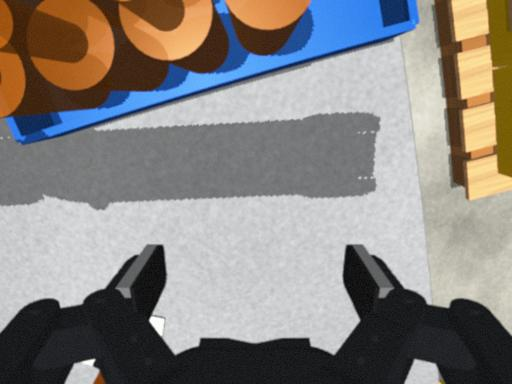

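The move was refused and nothing moved. The wrist view shows only the tabletop beside the crate. I'll retry with all four keys in each row.

>>> {"api": "move_arm", "payload": {
  "moves": [
    {"dx": 0,"dy": 0,"dz": 0,"roll": -0.76},
    {"dx": 0,"dy": 0,"dz": 0,"roll": -0.76}
  ],
  "gripper": 1
}}

```text
t: 0.45
tool_pos: [0.1665, 0.6023, 0.2311]
ee_rot: [0.027, 1.0, -0.0, -0.0]
ft_force: [-0.5, -0.9, -0.8]
opening: 0.0854
finger_force: 0.0
```

>>> {"api": "move_arm", "payload": {
  "moves": [
    {"dx": -0.38,"dy": -1,"dz": 0,"roll": 0},
    {"dx": -0.38,"dy": -1,"dz": 0,"roll": 0},
    {"dx": -0.38,"dy": -1,"dz": 0,"roll": 0},
    {"dx": -0.38,"dy": -1,"dz": 0,"roll": 0},
    {"dx": -0.38,"dy": -1,"dz": 0,"roll": 0},
    {"dx": -0.38,"dy": -1,"dz": 0,"roll": 0},
    {"dx": -0.38,"dy": -1,"dz": 0,"roll": 0},
    {"dx": -0.38,"dy": -1,"dz": 0,"roll": 0}
  ]
}}

```text
t: 1.25
tool_pos: [0.2698, 0.2741, 0.2313]
ee_rot: [0.029, 1.0, 0.0, -0.0]
ft_force: [0.4, -0.1, 0.1]
opening: 0.0853
finger_force: 0.0
```

>>> {"api": "move_arm", "payload": {
  "moves": [
    {"dx": -0.38,"dy": -1,"dz": 0,"roll": 0},
    {"dx": -0.38,"dy": -1,"dz": 0,"roll": 0},
    {"dx": -0.38,"dy": -1,"dz": 0,"roll": 0},
    {"dx": -0.38,"dy": -1,"dz": 0,"roll": 0},
    {"dx": -0.38,"dy": -1,"dz": 0,"roll": 0},
    {"dx": -0.38,"dy": -1,"dz": 0,"roll": 0},
    {"dx": -0.38,"dy": -1,"dz": 0,"roll": 0},
    {"dx": -0.38,"dy": -1,"dz": 0,"roll": 0}
  ]
}}

```text
t: 2.05
tool_pos: [0.3665, -0.0295, 0.2317]
ee_rot: [0.029, 1.0, 0.0, 0.001]
ft_force: [1.3, 0.6, 0.6]
opening: 0.0852
finger_force: 0.0
```

>>> {"api": "move_arm", "payload": {
  "moves": [
    {"dx": -0.38,"dy": -1,"dz": 0,"roll": 0},
    {"dx": -0.38,"dy": -1,"dz": 0,"roll": 0},
    {"dx": -0.38,"dy": -1,"dz": 0,"roll": 0},
    {"dx": -0.38,"dy": -0.9,"dz": 0,"roll": 0},
    {"dx": 0,"dy": 0,"dz": 0,"roll": 0},
    {"dx": 0,"dy": 0,"dz": 0,"roll": 0}
  ]
}}

```text
t: 2.65
tool_pos: [0.4179, -0.1872, 0.2311]
ee_rot: [0.03, 1.0, 0.0, -0.0]
ft_force: [-0.5, 0.7, 0.7]
opening: 0.0851
finger_force: 0.0
```

```bash
python3 - <<'E'
from h import *
print(state()["joints"].round(2)); print(tins("wrist",fn="w1.png"))
print(tins("side"))
go(.424,-.211,.012,CY)
E
```

```text
[-0.18  0.    0.54  1.82 -0.    1.32  1.87]
[([0.3966, -0.2026], 46), ([0.4083, -0.3147], 233), ([0.4263, -0.2118], 1009), ([0.4254, -0.3465], 965), ([0.5194, -0.2083], 224), ([0.5305, -0.2973], 107), ([0.5579, -0.2139], 717)]
[([0.5549, -0.2128], 143), ([0.4235, -0.2104], 155), ([0.5405, -0.2532], 68), ([0.4186, -0.2518], 73), ([0.5533, -0.331], 195), ([0.5379, -0.3668], 78), ([0.4228, -0.3451], 219), ([0.4162, -0.3821], 83)]
roll deg 0.1 units 0.012
t 2.8 pos [ 0.418  -0.1856  0.2313] F [-0.5  0.7  0.3] open 0.0852 ff 0.0
units now-axes [-0.187 -0.63   5.481]  after roll [-0.188 -0.63   5.481]
```

View pics/w1.png

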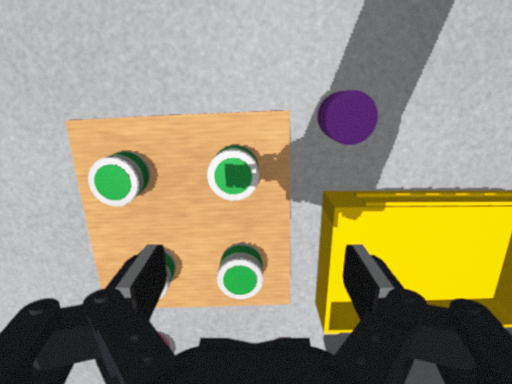

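The wrist view shows the tins at (115,182), (233,175), (241,280) and (155,270). The wrist and side positions agree to about 2 mm.

>>> {"api": "move_arm", "payload": {
  "moves": [
    {"dx": -0.18,"dy": -0.63,"dz": 0.5,"roll": 0},
    {"dx": 0,"dy": 0,"dz": 1,"roll": 0},
    {"dx": 0,"dy": 0,"dz": 1,"roll": 0},
    {"dx": 0,"dy": 0,"dz": 1,"roll": 0},
    {"dx": 0,"dy": 0,"dz": 1,"roll": 0},
    {"dx": 0,"dy": 0,"dz": 0.6,"roll": 0},
    {"dx": 0,"dy": 0,"dz": 0.36,"roll": 0},
    {"dx": 0,"dy": 0,"dz": 0,"roll": 0}
  ]
}}

```text
t: 3.55
tool_pos: [0.4225, -0.21, 0.0112]
ee_rot: [0.028, 1.0, 0.001, -0.002]
ft_force: [-0.3, 0.2, 0.7]
opening: 0.0855
finger_force: 0.0
```

>>> {"api": "move_arm", "payload": {
  "moves": [
    {"dx": 0,"dy": 0,"dz": 0,"roll": 0},
    {"dx": 0,"dy": 0,"dz": 0,"roll": 0},
    {"dx": 0,"dy": 0,"dz": 0,"roll": 0},
    {"dx": 0,"dy": 0,"dz": 0,"roll": 0},
    {"dx": 0,"dy": 0,"dz": 0,"roll": 0},
    {"dx": 0,"dy": 0,"dz": 0,"roll": 0},
    {"dx": 0,"dy": 0,"dz": 0,"roll": 0}
  ],
  "gripper": 0,
  "force": 50
}}

```text
t: 4.25
tool_pos: [0.425, -0.2119, 0.0145]
ee_rot: [0.029, 1.0, 0.0, 0.001]
ft_force: [-0.3, 2.0, 6.3]
opening: 0.0537
finger_force: 51.8
```

```bash
python3 - <<'E'
from h import *
go(.5937,.089,.11,CY)
E
```

```text
roll deg 0.06 units 0.007
t 4.2 pos [ 0.425  -0.2119  0.0145] F [-0.3  2.   6.3] open 0.0537 ff 51.8
units now-axes [-3.789  7.753 -2.372]  after roll [-3.781  7.757 -2.372]
```

>>> {"api": "move_arm", "payload": {
  "moves": [
    {"dx": 0,"dy": 0,"dz": -0.8,"roll": 0},
    {"dx": 0,"dy": 0,"dz": -0.8,"roll": 0},
    {"dx": 0,"dy": 0,"dz": -0.8,"roll": 0},
    {"dx": -0.47,"dy": 0.97,"dz": 0,"roll": 0},
    {"dx": -0.47,"dy": 0.97,"dz": 0,"roll": 0},
    {"dx": -0.47,"dy": 0.97,"dz": 0,"roll": 0},
    {"dx": -0.47,"dy": 0.97,"dz": 0,"roll": 0},
    {"dx": -0.47,"dy": 0.97,"dz": 0,"roll": 0}
  ]
}}

```text
t: 5.05
tool_pos: [0.5298, -0.022, 0.1102]
ee_rot: [0.029, 1.0, 0.0, 0.001]
ft_force: [1.0, -0.9, -1.5]
opening: 0.054
finger_force: 53.3
```

>>> {"api": "move_arm", "payload": {
  "moves": [
    {"dx": -0.47,"dy": 0.97,"dz": 0,"roll": 0},
    {"dx": -0.47,"dy": 0.97,"dz": 0,"roll": 0},
    {"dx": -0.47,"dy": 0.97,"dz": 0,"roll": 0},
    {"dx": 0,"dy": 0,"dz": 0,"roll": 0},
    {"dx": 0,"dy": 0,"dz": 0,"roll": 0}
  ]
}}

```text
t: 5.55
tool_pos: [0.592, 0.0906, 0.1094]
ee_rot: [0.027, 1.0, 0.0, 0.0]
ft_force: [-0.2, -1.0, -2.3]
opening: 0.0535
finger_force: 53.3
```

```bash
python3 - <<'E'
from h import *
go(.5937,.089,.018,CY)
snap("side","s1.png")
E
```

```text
roll deg 0.19 units 0.024
t 5.5 pos [0.592  0.0906 0.1094] F [-0.2 -1.  -2.3] open 0.0535 ff 53.3
units now-axes [-0.044 -0.038  2.286]  after roll [-0.044 -0.038  2.286]
```

View pics/s1.png

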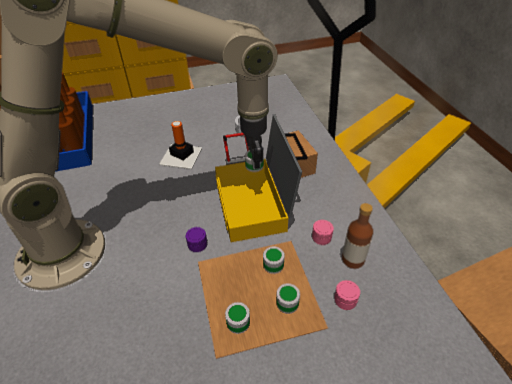

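The tin hangs over the case's far +y corner at about (255,158), clear of the lid. Lowering it now.

>>> {"api": "move_arm", "payload": {
  "moves": [
    {"dx": -0.04,"dy": -0.04,"dz": 0.8,"roll": 0},
    {"dx": 0,"dy": 0,"dz": 0.8,"roll": 0},
    {"dx": 0,"dy": 0,"dz": 0.5,"roll": 0},
    {"dx": 0,"dy": 0,"dz": 0.15,"roll": 0},
    {"dx": 0,"dy": 0,"dz": 0,"roll": 0},
    {"dx": 0,"dy": 0,"dz": 0,"roll": 0}
  ]
}}

```text
t: 6.2
tool_pos: [0.5943, 0.0868, 0.0207]
ee_rot: [0.029, 1.0, 0.0, 0.001]
ft_force: [0.7, -0.1, -0.8]
opening: 0.054
finger_force: 53.3
```

>>> {"api": "move_arm", "payload": {
  "moves": [
    {"dx": 0,"dy": 0,"dz": 0,"roll": 0},
    {"dx": 0,"dy": 0,"dz": 0,"roll": 0},
    {"dx": 0,"dy": 0,"dz": 0,"roll": 0},
    {"dx": 0,"dy": 0,"dz": 0,"roll": 0}
  ],
  "gripper": 0.82
}}

```text
t: 6.6
tool_pos: [0.5937, 0.0876, 0.0196]
ee_rot: [0.029, 1.0, 0.0, 0.0]
ft_force: [0.3, -0.0, 0.0]
opening: 0.0701
finger_force: 0.0
```

>>> {"api": "move_arm", "payload": {
  "moves": [
    {"dx": 0,"dy": 0,"dz": -0.8,"roll": 0},
    {"dx": 0,"dy": 0,"dz": -1,"roll": 0},
    {"dx": 0,"dy": 0,"dz": -0.6,"roll": 0},
    {"dx": 0,"dy": -1,"dz": 0,"roll": 0},
    {"dx": 0,"dy": -1,"dz": 0,"roll": 0},
    {"dx": 0,"dy": -1,"dz": 0,"roll": 0},
    {"dx": 0,"dy": -1,"dz": 0,"roll": 0},
    {"dx": 0,"dy": -1,"dz": 0,"roll": 0}
  ]
}}

```text
t: 7.4
tool_pos: [0.5816, -0.1137, 0.1153]
ee_rot: [0.029, 1.0, 0.0, 0.0]
ft_force: [1.9, 0.2, 0.0]
opening: 0.07
finger_force: 0.0
```

```bash
python3 - <<'E'
from h import *
print("z.051",tins("side",.051)); print("z.049",tins("side"))
print("want",case([.033,.065,0]))
go(.556,-.213,.017,CY)
E
```

```text
z.051 [([0.5909, 0.0881], 69), ([0.5786, 0.0382], 58), ([0.5544, -0.2141], 145), ([0.54, -0.2544], 70), ([0.5528, -0.3322], 195), ([0.5367, -0.3678], 78), ([0.4226, -0.3461], 220), ([0.4168, -0.3828], 84)]
z.049 [([0.59, 0.0907], 62), ([0.5789, 0.0398], 56), ([0.555, -0.2128], 144), ([0.5402, -0.2532], 69), ([0.5533, -0.331], 195), ([0.5374, -0.367], 77), ([0.4228, -0.345], 220), ([0.4166, -0.382], 83)]
want [0.5937124  0.08897777 0.        ]
roll deg -0.54 units -0.067
t 7.5 pos [ 0.5804 -0.1205  0.1157] F [-0.4 -0.6 -1.1] open 0.0697 ff 0.0
units now-axes [ 0.456 -2.338  2.476]  after roll [ 0.478 -2.334  2.476]
```

>>> {"api": "move_arm", "payload": {
  "moves": [
    {"dx": 0.16,"dy": -0.78,"dz": 0,"roll": 0},
    {"dx": 0.16,"dy": -0.78,"dz": 0,"roll": 0},
    {"dx": 0.16,"dy": -0.78,"dz": 0,"roll": 0},
    {"dx": 0,"dy": 0,"dz": 0,"roll": 0},
    {"dx": 0,"dy": 0,"dz": 0.9,"roll": 0},
    {"dx": 0,"dy": 0,"dz": 0.9,"roll": 0},
    {"dx": 0,"dy": 0,"dz": 0.65,"roll": 0},
    {"dx": 0,"dy": 0,"dz": 0,"roll": 0}
  ],
  "gripper": 1
}}

```text
t: 8.3
tool_pos: [0.5548, -0.2024, 0.0132]
ee_rot: [0.028, 1.0, 0.001, -0.003]
ft_force: [0.0, 0.7, -0.3]
opening: 0.0852
finger_force: 0.0
```

>>> {"api": "move_arm", "payload": {
  "moves": [
    {"dx": 0,"dy": 0,"dz": 0,"roll": 0},
    {"dx": 0,"dy": 0,"dz": 0,"roll": 0},
    {"dx": 0,"dy": 0,"dz": 0,"roll": 0},
    {"dx": 0,"dy": 0,"dz": 0,"roll": 0},
    {"dx": 0,"dy": 0,"dz": 0,"roll": 0},
    {"dx": 0,"dy": 0,"dz": 0,"roll": 0}
  ],
  "gripper": 0,
  "force": 50
}}

```text
t: 8.9
tool_pos: [0.5591, -0.2055, 0.0197]
ee_rot: [0.029, 1.0, -0.001, 0.002]
ft_force: [-0.5, -1.5, 6.1]
opening: 0.0536
finger_force: 52.7
```

>>> {"api": "move_arm", "payload": {
  "moves": [
    {"dx": 0,"dy": 0,"dz": -0.9,"roll": 0},
    {"dx": 0,"dy": 0,"dz": -0.9,"roll": 0},
    {"dx": 0,"dy": 0,"dz": -0.6,"roll": 0},
    {"dx": 0,"dy": 0,"dz": 0,"roll": 0}
  ]
}}

```text
t: 9.3
tool_pos: [0.5601, -0.2055, 0.1185]
ee_rot: [0.029, 1.0, -0.001, 0.004]
ft_force: [-0.5, 0.6, -1.4]
opening: 0.0539
finger_force: 53.2
```

```bash
python3 - <<'E'
from h import *
go(*case([.033,-.065,.021]),CY)
E
```

```text
roll deg 0.02 units 0.003
t 9.3 pos [ 0.5601 -0.2055  0.1185] F [-0.5  0.6 -1.4] open 0.0539 ff 53.2
units now-axes [-0.391  4.151  2.438]  after roll [-0.389  4.151  2.438]
```

>>> {"api": "move_arm", "payload": {
  "moves": [
    {"dx": -0.08,"dy": 0.83,"dz": 0,"roll": 0},
    {"dx": -0.08,"dy": 0.83,"dz": 0,"roll": 0},
    {"dx": -0.08,"dy": 0.83,"dz": 0,"roll": 0},
    {"dx": -0.08,"dy": 0.83,"dz": 0,"roll": 0},
    {"dx": -0.08,"dy": 0.83,"dz": 0,"roll": 0},
    {"dx": 0,"dy": 0,"dz": 0,"roll": 0},
    {"dx": 0,"dy": 0,"dz": 0,"roll": 0}
  ]
}}

```text
t: 10.0
tool_pos: [0.5827, -0.0384, 0.1129]
ee_rot: [0.027, 1.0, 0.0, -0.0]
ft_force: [-0.4, -0.5, -1.1]
opening: 0.0537
finger_force: 53.2
```

>>> {"api": "move_arm", "payload": {
  "moves": [
    {"dx": 0,"dy": 0,"dz": 0.8,"roll": 0},
    {"dx": 0,"dy": 0,"dz": 0.8,"roll": 0},
    {"dx": 0,"dy": 0,"dz": 0.6,"roll": 0},
    {"dx": 0,"dy": 0,"dz": 0.2,"roll": 0},
    {"dx": 0,"dy": 0,"dz": 0,"roll": 0},
    {"dx": 0,"dy": 0,"dz": 0,"roll": 0}
  ]
}}

```text
t: 10.6
tool_pos: [0.5819, -0.0415, 0.0199]
ee_rot: [0.03, 1.0, 0.001, -0.0]
ft_force: [-15.4, 2.5, 28.9]
opening: 0.0538
finger_force: 59.0
```

>>> {"api": "move_arm", "payload": {
  "moves": [
    {"dx": 0,"dy": 0,"dz": 0,"roll": 0},
    {"dx": 0,"dy": 0,"dz": 0,"roll": 0},
    {"dx": 0,"dy": 0,"dz": 0,"roll": 0},
    {"dx": 0,"dy": 0,"dz": 0,"roll": 0}
  ],
  "gripper": 0.82
}}

```text
t: 11.0
tool_pos: [0.5828, -0.0402, 0.0169]
ee_rot: [0.029, 1.0, -0.0, -0.0]
ft_force: [-0.7, 0.9, -0.4]
opening: 0.0697
finger_force: 0.0
```

>>> {"api": "move_arm", "payload": {
  "moves": [
    {"dx": 0,"dy": 0,"dz": -0.8,"roll": 0},
    {"dx": 0,"dy": 0,"dz": -1,"roll": 0},
    {"dx": 0,"dy": 0,"dz": -0.6,"roll": 0},
    {"dx": 0.3,"dy": -0.95,"dz": 0,"roll": 0},
    {"dx": 0.3,"dy": -0.95,"dz": 0,"roll": 0},
    {"dx": 0.3,"dy": -0.95,"dz": 0,"roll": 0},
    {"dx": 0,"dy": 0,"dz": 0,"roll": 0}
  ]
}}

```text
t: 11.7
tool_pos: [0.5375, -0.1589, 0.1134]
ee_rot: [0.034, 0.999, -0.001, -0.0]
ft_force: [0.1, 0.5, -0.7]
opening: 0.0701
finger_force: 0.0
```

```bash
python3 - <<'E'
from h import *
print("z.051",tins("side",.051)); print("z.049",tins("side"))
print("want",case([.033,-.065,0]))
go(.5545,-.331,.02,CY)
E
```

```text
z.051 [([0.5528, -0.3322], 195), ([0.5367, -0.3678], 78), ([0.4226, -0.3461], 220), ([0.4164, -0.3829], 84)]
z.049 [([0.5496, 0.0073], 22), ([0.5533, -0.331], 195), ([0.5372, -0.3668], 78), ([0.4228, -0.345], 220), ([0.4166, -0.382], 83)]
want [ 0.58617662 -0.04080363  0.        ]
roll deg -0.14 units -0.017
t 11.8 pos [ 0.5399 -0.1527  0.113 ] F [0.9 0.9 0.3] open 0.0699 ff 0.0
units now-axes [-0.632 -4.427  2.325]  after roll [-0.622 -4.428  2.325]
```

>>> {"api": "move_arm", "payload": {
  "moves": [
    {"dx": -0.12,"dy": -0.89,"dz": 0,"roll": 0},
    {"dx": -0.12,"dy": -0.89,"dz": 0,"roll": 0},
    {"dx": -0.12,"dy": -0.89,"dz": 0,"roll": 0},
    {"dx": -0.12,"dy": -0.89,"dz": 0,"roll": 0},
    {"dx": -0.12,"dy": -0.89,"dz": 0,"roll": 0},
    {"dx": 0,"dy": 0,"dz": 0,"roll": 0},
    {"dx": 0,"dy": 0,"dz": 0,"roll": 0},
    {"dx": 0,"dy": 0,"dz": 0,"roll": 0}
  ],
  "gripper": 1
}}

```text
t: 12.6
tool_pos: [0.5552, -0.3282, 0.1125]
ee_rot: [0.027, 1.0, 0.001, -0.0]
ft_force: [-0.2, 0.1, -0.2]
opening: 0.0851
finger_force: 0.0
```

```bash
python3 - <<'E'
from h import *
print("z.051",tins("side",.051,"s2.png")); print("z.051 sc",tins("scene",.051))
go(.5545,-.331,.018,CY)
E
```

```text
z.051 [([0.5782, 0.0475], 86), ([0.5633, -0.0012], 57), ([0.5791, -0.0408], 100), ([0.5627, -0.0836], 41), ([0.5501, -0.333], 159), ([0.5366, -0.3677], 77), ([0.4227, -0.3462], 219), ([0.4161, -0.3831], 82)]
z.051 sc [([0.5802, -0.0405], 68), ([0.4244, -0.346], 90), ([0.4637, -0.3691], 21), ([0.5547, -0.3321], 96), ([0.5878, -0.3606], 20)]
roll deg 0.21 units 0.026
t 12.7 pos [ 0.5551 -0.3283  0.1128] F [ 0.8  0.1 -0.5] open 0.0856 ff 0.0
units now-axes [ 0.012 -0.072  2.37 ]  after roll [ 0.012 -0.072  2.37 ]
```

View pics/s2.png

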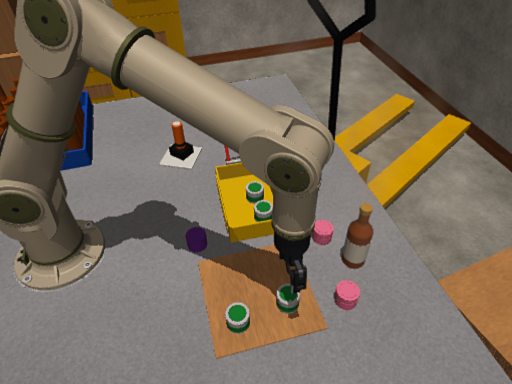

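The side view shows two tins upright in the case at (255,190) and (263,210). The first has shifted about 4 cm towards the middle but the other two places are still free. The gripper is above tin 3.

>>> {"api": "move_arm", "payload": {
  "moves": [
    {"dx": 0,"dy": -0.07,"dz": 0.8,"roll": 0},
    {"dx": 0,"dy": 0,"dz": 0.9,"roll": 0},
    {"dx": 0,"dy": 0,"dz": 0.57,"roll": 0},
    {"dx": 0,"dy": 0,"dz": 0,"roll": 0},
    {"dx": 0,"dy": 0,"dz": 0,"roll": 0}
  ]
}}

```text
t: 13.2
tool_pos: [0.5545, -0.3325, 0.0228]
ee_rot: [0.028, 1.0, 0.0, 0.0]
ft_force: [1.4, 0.1, 0.1]
opening: 0.0856
finger_force: 0.0
```

>>> {"api": "move_arm", "payload": {
  "moves": [
    {"dx": 0,"dy": 0,"dz": 0,"roll": 0},
    {"dx": 0,"dy": 0,"dz": 0,"roll": 0},
    {"dx": 0,"dy": 0,"dz": 0,"roll": 0},
    {"dx": 0,"dy": 0,"dz": 0,"roll": 0},
    {"dx": 0,"dy": 0,"dz": 0,"roll": 0},
    {"dx": 0,"dy": 0,"dz": 0,"roll": 0}
  ],
  "gripper": 0,
  "force": 50
}}

```text
t: 13.8
tool_pos: [0.5552, -0.3338, 0.0244]
ee_rot: [0.029, 1.0, -0.0, 0.002]
ft_force: [-1.5, 1.9, 7.8]
opening: 0.0537
finger_force: 51.0
```

>>> {"api": "move_arm", "payload": {
  "moves": [
    {"dx": 0,"dy": 0,"dz": -0.9,"roll": 0},
    {"dx": 0,"dy": 0,"dz": -0.9,"roll": 0},
    {"dx": 0,"dy": 0,"dz": -0.7,"roll": 0},
    {"dx": 0,"dy": 0,"dz": 0,"roll": 0},
    {"dx": 0,"dy": 0,"dz": 0,"roll": 0},
    {"dx": 0,"dy": 0,"dz": 0,"roll": 0}
  ]
}}

```text
t: 14.4
tool_pos: [0.5533, -0.3328, 0.1209]
ee_rot: [0.029, 1.0, 0.001, -0.001]
ft_force: [-0.5, -0.2, -1.9]
opening: 0.0535
finger_force: 53.6
```

```bash
python3 - <<'E'
from h import *
go(*case([-.042,.07,.025]),CY)
E
```

```text
roll deg 0.03 units 0.004
t 14.4 pos [ 0.5533 -0.3328  0.1209] F [-0.5 -0.2 -1.9] open 0.0535 ff 53.6
units now-axes [ 1.466 10.707  2.414]  after roll [ 1.473 10.706  2.414]
```

>>> {"api": "move_arm", "payload": {
  "moves": [
    {"dx": 0.13,"dy": 0.97,"dz": 0,"roll": 0},
    {"dx": 0.13,"dy": 0.97,"dz": 0,"roll": 0},
    {"dx": 0.13,"dy": 0.97,"dz": 0,"roll": 0},
    {"dx": 0.13,"dy": 0.97,"dz": 0,"roll": 0},
    {"dx": 0.13,"dy": 0.97,"dz": 0,"roll": 0},
    {"dx": 0.13,"dy": 0.97,"dz": 0,"roll": 0},
    {"dx": 0.13,"dy": 0.97,"dz": 0,"roll": 0},
    {"dx": 0.13,"dy": 0.97,"dz": 0,"roll": 0}
  ]
}}

```text
t: 15.2
tool_pos: [0.5289, -0.0195, 0.121]
ee_rot: [0.029, 1.0, -0.0, -0.001]
ft_force: [1.1, 1.1, -1.8]
opening: 0.0535
finger_force: 53.7
```

>>> {"api": "move_arm", "payload": {
  "moves": [
    {"dx": 0.13,"dy": 0.97,"dz": 0,"roll": 0},
    {"dx": 0.13,"dy": 0.97,"dz": 0,"roll": 0},
    {"dx": 0.13,"dy": 0.97,"dz": 0,"roll": 0},
    {"dx": 0,"dy": 0,"dz": 0,"roll": 0},
    {"dx": 0,"dy": 0,"dz": 0,"roll": 0},
    {"dx": 0,"dy": 0,"dz": 0,"roll": 0}
  ]
}}

```text
t: 15.8
tool_pos: [0.5209, 0.0947, 0.1215]
ee_rot: [0.029, 1.0, -0.0, -0.001]
ft_force: [-0.6, 0.7, -2.0]
opening: 0.0534
finger_force: 53.8
```

```bash
python3 - <<'E'
from h import *
go(*case([-.042,.07,.028]),CY)
E
```

```text
roll deg -0.04 units -0.006
t 15.8 pos [0.5209 0.0947 0.1215] F [-0.6  0.7 -2. ] open 0.0534 ff 53.8
units now-axes [0.047 0.09  2.337]  after roll [0.047 0.09  2.337]
```

>>> {"api": "move_arm", "payload": {
  "moves": [
    {"dx": 0.05,"dy": 0.09,"dz": 0.8,"roll": 0},
    {"dx": 0,"dy": 0,"dz": 0.8,"roll": 0},
    {"dx": 0,"dy": 0,"dz": 0.5,"roll": 0},
    {"dx": 0,"dy": 0,"dz": 0.22,"roll": 0},
    {"dx": 0,"dy": 0,"dz": 0,"roll": 0},
    {"dx": 0,"dy": 0,"dz": 0,"roll": 0}
  ]
}}

```text
t: 16.4
tool_pos: [0.5203, 0.0991, 0.0304]
ee_rot: [0.029, 1.0, 0.0, 0.001]
ft_force: [0.6, 0.0, -1.2]
opening: 0.0537
finger_force: 54.1
```

>>> {"api": "move_arm", "payload": {
  "moves": [
    {"dx": 0,"dy": 0,"dz": 0,"roll": 0},
    {"dx": 0,"dy": 0,"dz": 0,"roll": 0},
    {"dx": 0,"dy": 0,"dz": 0,"roll": 0},
    {"dx": 0,"dy": 0,"dz": 0,"roll": 0}
  ],
  "gripper": 0.82
}}

```text
t: 16.8
tool_pos: [0.5199, 0.0999, 0.03]
ee_rot: [0.029, 1.0, 0.0, 0.001]
ft_force: [-0.1, 0.3, 0.1]
opening: 0.0704
finger_force: 0.0
```

>>> {"api": "move_arm", "payload": {
  "moves": [
    {"dx": 0,"dy": 0,"dz": -0.8,"roll": 0},
    {"dx": 0,"dy": 0,"dz": -1,"roll": 0},
    {"dx": 0,"dy": 0,"dz": -0.6,"roll": 0},
    {"dx": 0.15,"dy": -0.93,"dz": 0,"roll": 0},
    {"dx": 0.15,"dy": -0.93,"dz": 0,"roll": 0},
    {"dx": 0.15,"dy": -0.93,"dz": 0,"roll": 0},
    {"dx": 0.15,"dy": -0.93,"dz": 0,"roll": 0},
    {"dx": 0.15,"dy": -0.93,"dz": 0,"roll": 0}
  ]
}}

```text
t: 17.6
tool_pos: [0.4785, -0.0856, 0.1258]
ee_rot: [0.029, 1.0, 0.0, 0.0]
ft_force: [1.0, 0.3, -0.6]
opening: 0.07
finger_force: 0.0
```

>>> {"api": "move_arm", "payload": {
  "moves": [
    {"dx": 0.15,"dy": -0.93,"dz": 0,"roll": 0},
    {"dx": 0.15,"dy": -0.93,"dz": 0,"roll": 0},
    {"dx": 0.15,"dy": -0.93,"dz": 0,"roll": 0},
    {"dx": 0.14,"dy": -0.93,"dz": 0,"roll": 0},
    {"dx": 0.14,"dy": -0.93,"dz": 0,"roll": 0},
    {"dx": 0.14,"dy": -0.93,"dz": 0,"roll": 0},
    {"dx": 0.14,"dy": -0.93,"dz": 0,"roll": 0},
    {"dx": 0,"dy": 0,"dz": 0,"roll": 0}
  ],
  "gripper": 1
}}

```text
t: 18.4
tool_pos: [0.4208, -0.3477, 0.126]
ee_rot: [0.033, 0.999, -0.002, -0.0]
ft_force: [-1.0, 0.1, 0.1]
opening: 0.0855
finger_force: 0.0
```

>>> {"api": "move_arm", "payload": {
  "moves": [
    {"dx": 0,"dy": 0,"dz": 0,"roll": 0},
    {"dx": 0,"dy": 0,"dz": 0,"roll": 0}
  ]
}}

```text
t: 18.6
tool_pos: [0.4242, -0.3406, 0.1252]
ee_rot: [0.028, 1.0, 0.001, 0.0]
ft_force: [-0.2, 0.1, 0.2]
opening: 0.0852
finger_force: 0.0
```

```bash
python3 - <<'E'
from h import *
print("z.051",tins("side",.051)); print("z.051 sc",tins("scene",.051)); print("w.049",tins("wrist"))
go(.4235,-.345,.022,CY)
E
```

```text
z.051 [([0.5802, 0.0474], 75), ([0.5686, -0.0042], 44), ([0.5789, -0.0407], 101), ([0.5635, -0.0834], 41), ([0.4207, -0.3501], 161), ([0.4161, -0.3828], 80)]
z.051 sc [([0.5193, 0.1008], 49), ([0.5802, -0.0405], 68), ([0.424, -0.3461], 86), ([0.463, -0.37], 23)]
w.049 [([0.3947, -0.3428], 174), ([0.425, -0.3464], 2162)]
roll deg 0.16 units 0.02
t 18.8 pos [ 0.4244 -0.3405  0.1254] F [ 0.  -0.7  0.3] open 0.0851 ff 0.0
units now-axes [ 0.017 -0.115  2.584]  after roll [ 0.017 -0.115  2.584]
```

Tin 3 is placed. Now the last tin.

>>> {"api": "move_arm", "payload": {
  "moves": [
    {"dx": 0,"dy": -0.13,"dz": 0.9,"roll": 0},
    {"dx": 0,"dy": 0,"dz": 0.9,"roll": 0},
    {"dx": 0,"dy": 0,"dz": 0.77,"roll": 0},
    {"dx": 0,"dy": 0,"dz": 0,"roll": 0},
    {"dx": 0,"dy": 0,"dz": 0,"roll": 0}
  ]
}}

```text
t: 19.25
tool_pos: [0.4235, -0.3467, 0.023]
ee_rot: [0.028, 1.0, 0.0, -0.0]
ft_force: [0.4, -0.4, 0.5]
opening: 0.0856
finger_force: 0.0
```

>>> {"api": "move_arm", "payload": {
  "moves": [
    {"dx": 0,"dy": 0,"dz": 0,"roll": 0},
    {"dx": 0,"dy": 0,"dz": 0,"roll": 0},
    {"dx": 0,"dy": 0,"dz": 0,"roll": 0},
    {"dx": 0,"dy": 0,"dz": 0,"roll": 0},
    {"dx": 0,"dy": 0,"dz": 0,"roll": 0},
    {"dx": 0,"dy": 0,"dz": 0,"roll": 0}
  ],
  "gripper": 0,
  "force": 50
}}

```text
t: 19.85
tool_pos: [0.4245, -0.3476, 0.0247]
ee_rot: [0.029, 1.0, -0.0, 0.002]
ft_force: [-1.4, 3.0, 9.5]
opening: 0.0537
finger_force: 51.2
```

>>> {"api": "move_arm", "payload": {
  "moves": [
    {"dx": 0,"dy": 0,"dz": -0.9,"roll": 0},
    {"dx": 0,"dy": 0,"dz": -0.9,"roll": 0},
    {"dx": 0,"dy": 0,"dz": -0.7,"roll": 0},
    {"dx": 0,"dy": 0,"dz": 0,"roll": 0},
    {"dx": 0,"dy": 0,"dz": 0,"roll": 0},
    {"dx": 0,"dy": 0,"dz": 0,"roll": 0}
  ]
}}

```text
t: 20.45
tool_pos: [0.4229, -0.3465, 0.1218]
ee_rot: [0.029, 1.0, 0.001, -0.0]
ft_force: [-0.5, 0.8, -2.4]
opening: 0.0535
finger_force: 53.6
```

```bash
python3 - <<'E'
from h import *
go(*case([-.042,-.065,.026]),CY)
E
```

```text
roll deg 0.04 units 0.005
t 20.4 pos [ 0.4229 -0.3465  0.1218] F [-0.5  0.8 -2.4] open 0.0535 ff 53.6
units now-axes [-1.765  7.863  2.403]  after roll [-1.759  7.865  2.403]
```

>>> {"api": "move_arm", "payload": {
  "moves": [
    {"dx": -0.22,"dy": 0.98,"dz": 0,"roll": 0},
    {"dx": -0.22,"dy": 0.98,"dz": 0,"roll": 0},
    {"dx": -0.22,"dy": 0.98,"dz": 0,"roll": 0},
    {"dx": -0.22,"dy": 0.98,"dz": 0,"roll": 0},
    {"dx": -0.22,"dy": 0.98,"dz": 0,"roll": 0},
    {"dx": -0.22,"dy": 0.98,"dz": 0,"roll": 0},
    {"dx": -0.22,"dy": 0.98,"dz": 0,"roll": 0},
    {"dx": -0.22,"dy": 0.98,"dz": 0,"roll": 0}
  ]
}}

```text
t: 21.25
tool_pos: [0.511, -0.0364, 0.1215]
ee_rot: [0.029, 1.0, 0.0, -0.001]
ft_force: [1.0, -0.6, -2.1]
opening: 0.0532
finger_force: 53.7
```

>>> {"api": "move_arm", "payload": {
  "moves": [
    {"dx": 0,"dy": 0,"dz": 0,"roll": 0},
    {"dx": 0,"dy": 0,"dz": 0,"roll": 0},
    {"dx": 0,"dy": 0,"dz": 0,"roll": 0}
  ]
}}

```text
t: 21.55
tool_pos: [0.5108, -0.0394, 0.1219]
ee_rot: [0.03, 1.0, -0.0, -0.001]
ft_force: [0.1, 0.7, -1.0]
opening: 0.0536
finger_force: 53.7
```

```bash
python3 - <<'E'
from h import *
go(*case([-.042,-.065,.028]),CY)
E
```

```text
roll deg -0.06 units -0.007
t 21.6 pos [ 0.5108 -0.0394  0.1219] F [ 0.1  0.7 -1. ] open 0.0536 ff 53.7
units now-axes [-0.01   0.075  2.348]  after roll [-0.011  0.075  2.348]
```

>>> {"api": "move_arm", "payload": {
  "moves": [
    {"dx": 0,"dy": 0.07,"dz": 0.8,"roll": 0},
    {"dx": 0,"dy": 0,"dz": 0.8,"roll": 0},
    {"dx": 0,"dy": 0,"dz": 0.5,"roll": 0},
    {"dx": 0,"dy": 0,"dz": 0.22,"roll": 0},
    {"dx": 0,"dy": 0,"dz": 0,"roll": 0},
    {"dx": 0,"dy": 0,"dz": 0,"roll": 0}
  ]
}}

```text
t: 22.15
tool_pos: [0.5123, -0.0361, 0.0307]
ee_rot: [0.029, 1.0, 0.0, 0.001]
ft_force: [-0.5, 0.5, -1.2]
opening: 0.0531
finger_force: 53.7
```

>>> {"api": "move_arm", "payload": {
  "moves": [
    {"dx": 0,"dy": 0,"dz": 0,"roll": 0},
    {"dx": 0,"dy": 0,"dz": 0,"roll": 0},
    {"dx": 0,"dy": 0,"dz": 0,"roll": 0},
    {"dx": 0,"dy": 0,"dz": 0,"roll": 0}
  ],
  "gripper": 0.82
}}

```text
t: 22.55
tool_pos: [0.5121, -0.0351, 0.0303]
ee_rot: [0.029, 1.0, 0.0, 0.001]
ft_force: [0.1, -0.0, -0.3]
opening: 0.0698
finger_force: 0.0
```

>>> {"api": "move_arm", "payload": {
  "moves": [
    {"dx": 0,"dy": 0,"dz": -0.8,"roll": 0},
    {"dx": 0,"dy": 0,"dz": -1,"roll": 0},
    {"dx": 0,"dy": 0,"dz": -1,"roll": 0},
    {"dx": 0,"dy": 0,"dz": -1,"roll": 0},
    {"dx": 0,"dy": 0,"dz": -1,"roll": 0},
    {"dx": 0,"dy": 0,"dz": -1,"roll": 0},
    {"dx": 0.5,"dy": 0,"dz": -1,"roll": 0},
    {"dx": 0.5,"dy": 0,"dz": 0,"roll": 0}
  ]
}}

```text
t: 23.35
tool_pos: [0.4736, -0.0336, 0.3073]
ee_rot: [0.029, 1.0, 0.001, 0.004]
ft_force: [0.1, -0.3, -0.8]
opening: 0.0701
finger_force: 0.0
```

```bash
python3 - <<'E'
from h import *
print("side",tins("side",.051)); print("wrist",tins("wrist",.051,"w4.png"))
print(state()["joints"].round(2))
go(*lidpt(1.68,.15,0,.048),YAW)
E
```

```text
side [([0.5181, 0.1007], 78), ([0.5782, 0.0475], 86), ([0.5088, 0.0495], 53), ([0.5633, -0.0012], 57), ([0.5791, -0.0408], 100), ([0.5104, -0.0344], 101), ([0.5639, -0.084], 43), ([0.5012, -0.0788], 53)]
wrist [([0.4819, -0.0332], 42), ([0.4965, 0.0749], 106), ([0.513, -0.036], 654), ([0.5211, 0.0993], 632), ([0.5471, 0.0325], 109), ([0.5472, -0.0399], 93), ([0.5805, 0.0462], 553), ([0.5821, -0.0418], 552)]
[-0.49  0.01  0.51  1.66 -0.    1.47  1.53]
roll deg -89.99 units -11.248
t 23.4 pos [ 0.471  -0.0333  0.3036] F [-0.1  1.  -1.2] open 0.0699 ff 0.0
units now-axes [-5.78   1.598  2.464]  after roll [-1.599 -5.779  2.464]
```

View pics/w4.png

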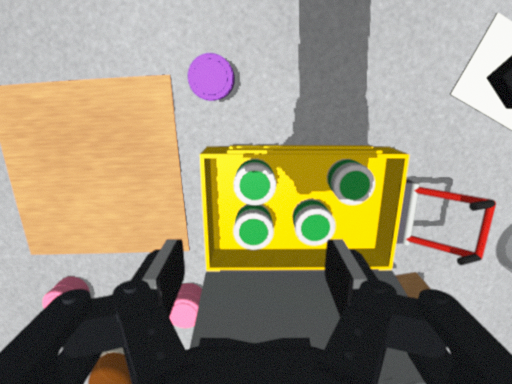

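All four tins stand upright in the case, in the wrist view at (255,184), (254,228), (315,223) and (352,184). Now I'll turn the gripper for the lid handle and check the handle's position.

>>> {"api": "move_arm", "payload": {
  "moves": [
    {"dx": 0,"dy": 0,"dz": 0,"roll": 0.94},
    {"dx": 0,"dy": 0,"dz": 0,"roll": 0.94},
    {"dx": 0,"dy": 0,"dz": 0,"roll": 0.94},
    {"dx": 0,"dy": 0,"dz": 0,"roll": 0.94},
    {"dx": 0,"dy": 0,"dz": 0,"roll": 0.94},
    {"dx": 0,"dy": 0,"dz": 0,"roll": 0.94},
    {"dx": 0,"dy": 0,"dz": 0,"roll": 0.94},
    {"dx": 0,"dy": 0,"dz": 0,"roll": 0.94}
  ],
  "gripper": 0.35
}}

```text
t: 24.25
tool_pos: [0.4719, -0.0329, 0.3011]
ee_rot: [0.528, 0.849, -0.0, -0.0]
ft_force: [0.8, 0.0, 0.3]
opening: 0.0304
finger_force: 0.0
```

>>> {"api": "move_arm", "payload": {
  "moves": [
    {"dx": 0,"dy": 0,"dz": 0,"roll": 0.94},
    {"dx": 0,"dy": 0,"dz": 0,"roll": 0.94},
    {"dx": 0,"dy": 0,"dz": 0,"roll": 0.94},
    {"dx": 0,"dy": 0,"dz": 0,"roll": 0.91},
    {"dx": 0,"dy": 0,"dz": 0,"roll": 0},
    {"dx": 0,"dy": 0,"dz": 0,"roll": 0}
  ]
}}

```text
t: 24.85
tool_pos: [0.4718, -0.033, 0.3014]
ee_rot: [0.726, 0.688, -0.0, -0.0]
ft_force: [0.4, -0.1, 0.2]
opening: 0.03
finger_force: 0.0
```

```bash
python3 - <<'E'
from h import *
b=camera_model("side")
cm,im=snap("side","s5.png")
for th in(1.6,1.65,1.7,1.75):print(th,"ends",proj(b,lidpt(th,.15,.055,.048)).round(1),proj(b,lidpt(th,.15,-.055,.048)).round(1),lidpt(th,.15,0,.048).round(3))
cr=im[100:200,230:340];cv2.imwrite("pics/s5c.png",cv2.resize(cr,None,fx=6,fy=6,interpolation=cv2.INTER_CUBIC))
print(state()["joints"].round(2));go(*lidpt(1.68,.15,0,.048),YAW)
E
```

```text
1.6 ends [290.  133.5] [301.5 156.6] [0.694 0.018 0.211]
1.65 ends [292.4 133.9] [304. 157.] [0.701 0.018 0.208]
1.7 ends [294.7 134.5] [306.4 157.5] [0.709 0.017 0.205]
1.75 ends [296.9 135.1] [308.8 158.1] [0.716 0.017 0.201]
[-0.5   0.01  0.52  1.66 -0.01  1.47 -0.04]
roll deg 0.24 units 0.03
t 24.9 pos [ 0.4718 -0.033   0.3015] F [-0.6 -0.4 -0.1] open 0.0302 ff 0.0
units now-axes [1.571 5.774 2.389]  after roll [1.595 5.767 2.389]
```

View pics/s5c.png

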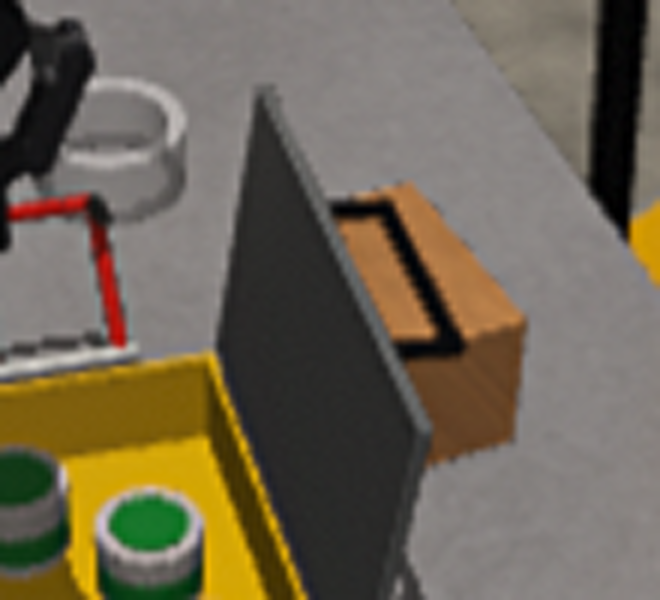

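The handle bar ends are at about (294.5,134.2) and (305.8,158.3) in the side view, so the lid is at about 1.69 rad.

>>> {"api": "move_arm", "payload": {
  "moves": [
    {"dx": 0.23,"dy": 0.85,"dz": 0,"roll": 0},
    {"dx": 0.23,"dy": 0.85,"dz": 0,"roll": 0},
    {"dx": 0.23,"dy": 0.85,"dz": 0,"roll": 0},
    {"dx": 0.23,"dy": 0.85,"dz": 0,"roll": 0},
    {"dx": 0.23,"dy": 0.85,"dz": 0,"roll": 0},
    {"dx": 0.23,"dy": 0.85,"dz": 0,"roll": 0},
    {"dx": 0.2,"dy": 0.7,"dz": 0,"roll": 0},
    {"dx": 0,"dy": 0,"dz": 0,"roll": 0}
  ]
}}

```text
t: 25.7
tool_pos: [0.7091, 0.0186, 0.2976]
ee_rot: [0.725, 0.688, -0.002, -0.001]
ft_force: [-0.6, 0.3, -1.4]
opening: 0.0297
finger_force: 0.0
```

>>> {"api": "move_arm", "payload": {
  "moves": [
    {"dx": 0,"dy": 0,"dz": 0,"roll": 0},
    {"dx": 0,"dy": 0,"dz": 0,"roll": 0}
  ]
}}

```text
t: 25.9
tool_pos: [0.7067, 0.0162, 0.3023]
ee_rot: [0.727, 0.687, 0.0, 0.0]
ft_force: [-0.4, -0.2, -0.2]
opening: 0.03
finger_force: 0.0
```

```bash
python3 - <<'E'
from h import *
p=lidpt(1.69,.15,0,.048);print(p)
go(p[0],p[1],p[2]-.019,YAW)
E
```

```text
[0.70724454 0.01727603 0.20522731]
roll deg 0.06 units 0.007
t 25.9 pos [0.7067 0.0162 0.3023] F [-0.4 -0.2 -0.2] open 0.03 ff 0.0
units now-axes [0.029 0.012 2.901]  after roll [0.029 0.012 2.901]
```

>>> {"api": "move_arm", "payload": {
  "moves": [
    {"dx": 0.03,"dy": 0.02,"dz": 0.5,"roll": 0},
    {"dx": 0,"dy": 0,"dz": 0.6,"roll": 0},
    {"dx": 0,"dy": 0,"dz": 0.6,"roll": 0},
    {"dx": 0,"dy": 0,"dz": 0.6,"roll": 0},
    {"dx": 0,"dy": 0,"dz": 0.6,"roll": 0},
    {"dx": 0,"dy": 0,"dz": 0,"roll": 0},
    {"dx": 0,"dy": 0,"dz": 0,"roll": 0}
  ]
}}

```text
t: 26.6
tool_pos: [0.7087, 0.0176, 0.1891]
ee_rot: [0.727, 0.687, 0.002, 0.002]
ft_force: [2.8, -0.5, 4.2]
opening: 0.0299
finger_force: 2.9
```

>>> {"api": "move_arm", "payload": {
  "moves": [
    {"dx": 0,"dy": 0,"dz": 0,"roll": 0},
    {"dx": 0,"dy": 0,"dz": 0,"roll": 0},
    {"dx": 0,"dy": 0,"dz": 0,"roll": 0},
    {"dx": 0,"dy": 0,"dz": 0,"roll": 0},
    {"dx": 0,"dy": 0,"dz": 0,"roll": 0}
  ],
  "gripper": 0,
  "force": 30
}}

```text
t: 27.1
tool_pos: [0.7081, 0.0178, 0.1871]
ee_rot: [0.727, 0.687, 0.001, 0.0]
ft_force: [0.5, -0.1, 6.1]
opening: 0.0091
finger_force: 29.3
```

```bash
python3 - <<'E'
from h import *
s=state();go(*s["tool_pos"],YAW)
# arc steps for bar in case frame: (dy=+x, dz=-z) units, 14 equal angles from 1.69
th=np.linspace(1.69,0,15);P=np.array([[-.15*np.cos(t)+.048*np.sin(t),.15*np.sin(t)+.048*np.cos(t)] for t in th])
D=np.diff(P,axis=0)/.04;print(np.c_[D[:,0],-D[:,1]].round(2).tolist())
E
```

```text
roll deg 0.04 units 0.005
t 27.1 pos [0.7081 0.0178 0.1871] F [ 0.5 -0.1  6.1] open 0.0091 ff 29.3
units now-axes [0. 0. 0.]  after roll [0. 0. 0.]
[[-0.44, -0.17], [-0.46, -0.12], [-0.47, -0.06], [-0.47, -0.0], [-0.47, 0.05], [-0.46, 0.11], [-0.45, 0.17], [-0.42, 0.22], [-0.39, 0.27], [-0.36, 0.31], [-0.32, 0.35], [-0.27, 0.39], [-0.22, 0.42], [-0.17, 0.44]]
```

>>> {"api": "move_arm", "payload": {
  "moves": [
    {"dx": 0,"dy": -0.44,"dz": -0.17,"roll": 0},
    {"dx": 0,"dy": -0.46,"dz": -0.12,"roll": 0},
    {"dx": 0,"dy": -0.47,"dz": -0.06,"roll": 0},
    {"dx": 0,"dy": -0.47,"dz": 0,"roll": 0},
    {"dx": 0,"dy": -0.47,"dz": 0.05,"roll": 0},
    {"dx": 0,"dy": -0.46,"dz": 0.11,"roll": 0},
    {"dx": 0,"dy": -0.45,"dz": 0.17,"roll": 0}
  ]
}}

```text
t: 27.8
tool_pos: [0.5797, 0.0252, 0.1883]
ee_rot: [0.727, 0.687, 0.002, 0.001]
ft_force: [4.2, -0.7, 0.4]
opening: 0.0086
finger_force: 31.9
```

```bash
python3 - <<'E'
from h import *
p=lidpt(.845,.15,0,.048);go(p[0],p[1],p[2]-.019,YAW)
E
```

```text
roll deg 0.04 units 0.004
t 27.8 pos [0.5797 0.0252 0.1883] F [ 4.2 -0.7  0.4] open 0.0086 ff 31.9
units now-axes [-0.013 -0.035  0.031]  after roll [-0.013 -0.035  0.031]
```

Tracking the arc well, so I'll continue to shut.

>>> {"api": "move_arm", "payload": {
  "moves": [
    {"dx": 0,"dy": -0.44,"dz": 0.22,"roll": 0},
    {"dx": 0,"dy": -0.4,"dz": 0.27,"roll": 0},
    {"dx": 0,"dy": -0.36,"dz": 0.31,"roll": 0},
    {"dx": 0,"dy": -0.32,"dz": 0.35,"roll": 0},
    {"dx": 0,"dy": -0.27,"dz": 0.39,"roll": 0},
    {"dx": 0,"dy": -0.22,"dz": 0.42,"roll": 0},
    {"dx": 0,"dy": 0,"dz": 0,"roll": 0}
  ]
}}

```text
t: 28.5
tool_pos: [0.4973, 0.03, 0.1065]
ee_rot: [0.727, 0.687, -0.001, -0.001]
ft_force: [2.2, -0.2, -5.5]
opening: 0.0086
finger_force: 32.3
```

```bash
python3 - <<'E'
from h import *
p=lidpt(0,.15,0,.048);go(p[0],p[1],p[2]-.019,YAW)
E
```

```text
roll deg 0.06 units 0.008
t 28.5 pos [0.4973 0.03   0.1065] F [ 2.2 -0.2 -5.5] open 0.0086 ff 32.3
units now-axes [-0.013 -0.129  0.388]  after roll [-0.013 -0.129  0.388]
```

>>> {"api": "move_arm", "payload": {
  "moves": [
    {"dx": 0,"dy": -0.13,"dz": 0.39,"roll": 0},
    {"dx": 0,"dy": 0,"dz": 0,"roll": 0},
    {"dx": 0,"dy": 0,"dz": 0.1,"roll": 0},
    {"dx": 0,"dy": 0,"dz": 0,"roll": 0},
    {"dx": 0,"dy": 0,"dz": 0,"roll": 0}
  ]
}}

```text
t: 29.0
tool_pos: [0.4909, 0.0304, 0.0891]
ee_rot: [0.727, 0.687, -0.002, -0.003]
ft_force: [-17.5, 1.3, 15.2]
opening: 0.0087
finger_force: 34.5
```

```bash
python3 - <<'E'
from h import *
p=lidpt(0,.15,0,.048);go(p[0],p[1],p[2]-.019,YAW)
E
```

```text
roll deg 0.04 units 0.005
t 29.0 pos [0.4909 0.0304 0.0891] F [-17.5   1.3  15.2] open 0.0087 ff 34.5
units now-axes [-0.013  0.03  -0.048]  after roll [-0.013  0.03  -0.048]
```

>>> {"api": "move_arm", "payload": {
  "moves": [
    {"dx": 0,"dy": 0,"dz": 0,"roll": 0},
    {"dx": 0,"dy": 0,"dz": 0,"roll": 0},
    {"dx": 0,"dy": 0,"dz": 0,"roll": 0}
  ],
  "gripper": 0.35
}}

```text
t: 29.3
tool_pos: [0.4947, 0.0302, 0.0892]
ee_rot: [0.727, 0.686, 0.001, 0.0]
ft_force: [0.2, 0.3, 0.5]
opening: 0.0298
finger_force: 0.0
```

>>> {"api": "move_arm", "payload": {
  "moves": [
    {"dx": 0,"dy": 0,"dz": -0.6,"roll": 0},
    {"dx": 0,"dy": 0,"dz": -1,"roll": 0},
    {"dx": 0,"dy": 0,"dz": -1,"roll": 0},
    {"dx": 0,"dy": 0,"dz": -1,"roll": 0},
    {"dx": 0,"dy": 0,"dz": 0,"roll": -0.94},
    {"dx": 0,"dy": 0,"dz": 0,"roll": -0.94},
    {"dx": 0,"dy": 0,"dz": 0,"roll": -0.94},
    {"dx": 0,"dy": 0,"dz": 0,"roll": -0.94}
  ]
}}

```text
t: 30.1
tool_pos: [0.4942, 0.0302, 0.2331]
ee_rot: [0.522, 0.853, 0.0, 0.0]
ft_force: [0.4, -0.6, -0.0]
opening: 0.03
finger_force: 0.0
```

>>> {"api": "move_arm", "payload": {
  "moves": [
    {"dx": 0,"dy": 0,"dz": 0,"roll": -0.94},
    {"dx": 0,"dy": 0,"dz": 0,"roll": -0.94},
    {"dx": 0,"dy": 0,"dz": 0,"roll": -0.94},
    {"dx": 0,"dy": 0,"dz": 0,"roll": -0.94},
    {"dx": 0,"dy": 0,"dz": 0,"roll": -0.94},
    {"dx": 0,"dy": 0,"dz": 0,"roll": -0.94},
    {"dx": 0,"dy": 0,"dz": 0,"roll": -0.94},
    {"dx": 0,"dy": 0,"dz": 0,"roll": -0.91}
  ]
}}

```text
t: 30.9
tool_pos: [0.4942, 0.0301, 0.2329]
ee_rot: [0.026, 1.0, 0.0, 0.0]
ft_force: [-0.1, 0.4, -0.3]
opening: 0.0302
finger_force: 0.0
```

>>> {"api": "move_arm", "payload": {
  "moves": [
    {"dx": 0,"dy": 0,"dz": 0,"roll": 0},
    {"dx": 0,"dy": 0,"dz": 0,"roll": 0}
  ]
}}

```text
t: 31.1
tool_pos: [0.4941, 0.0301, 0.2328]
ee_rot: [0.031, 1.0, 0.0, 0.0]
ft_force: [-0.1, 0.3, 0.6]
opening: 0.0298
finger_force: 0.0
```

```bash
python3 - <<'E'
from h import *
cm,im=snap("wrist","w6.png");bl=blobs(im,(0,150,60),(4,255,255),15)[0]
print([(c.round(),s[4]) for c,s in bl])
a,i=snap("scene");b,j=snap("side")
p=clamppt(1.87);print(p);go(p[0],p[1],p[2]+.06,CY)
k=cv2.resize(j[100:250,200:330],None,fx=3.5,fy=3.5,interpolation=cv2.INTER_CUBIC)
cv2.imwrite("pics/c6.png",np.hstack([k[:384],cv2.resize(im,(400,300)) if 0 else im])[:, :800])
for t in(1.7,1.8,1.9,2.0):print(t,proj(b,clamppt(t,.04)).round(1),proj(b,clamppt(t,-.04)).round(1))
print([(c.round(1),s) for c,s in blobs(j,(0,150,80),(4,255,255),15)[0]])
E
```

```text
[(array([435., 200.]), np.int32(602)), (array([454., 253.]), np.int32(1186))]
[0.569585   0.24273942 0.11540084]
roll deg -0.11 units -0.014
t 31.2 pos [0.494  0.0302 0.2327] F [-0.7  0.5  0.2] open 0.0299 ff 0.0
units now-axes [-1.568  5.417  1.435]  after roll [-1.579  5.414  1.435]
1.7 [247.7 132.5] [223.9 136. ]
1.8 [247.3 132.8] [223.7 136.3]
1.9 [247.  133.3] [223.6 136.8]
2.0 [246.7 134.1] [223.4 137.6]
[(array([237.6, 134.2]), array([232, 133,  13,   4,  32], dtype=int32)), (array([247.7, 147.6]), array([245, 138,   6,  20,  52], dtype=int32)), (array([227.6, 157.1]), array([226, 154,   4,   7,  19], dtype=int32))]
```

View pics/c6.png

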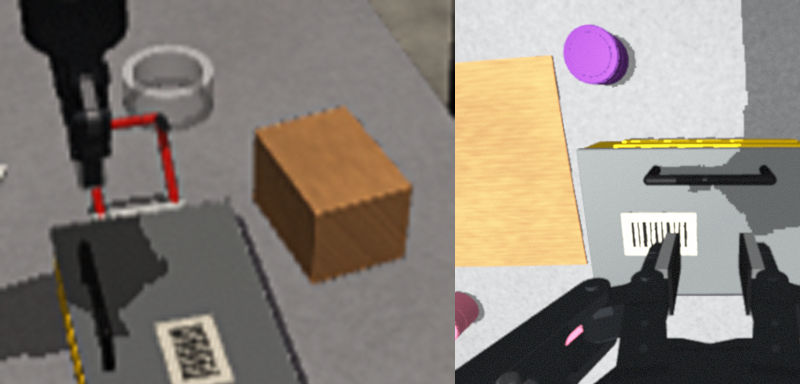

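The lid is flat and shut, with its handle at (705,175) and the label at (660,233) in the combined picture. Next, the clamp.

>>> {"api": "move_arm", "payload": {
  "moves": [
    {"dx": -0.25,"dy": 0.9,"dz": 0,"roll": 0},
    {"dx": -0.25,"dy": 0.9,"dz": 0,"roll": 0},
    {"dx": -0.25,"dy": 0.9,"dz": 0,"roll": 0},
    {"dx": -0.25,"dy": 0.9,"dz": 0,"roll": 0},
    {"dx": -0.27,"dy": 0.9,"dz": 0,"roll": 0},
    {"dx": -0.27,"dy": 0.93,"dz": 0,"roll": 0},
    {"dx": 0,"dy": 0,"dz": 0,"roll": 0},
    {"dx": 0,"dy": 0,"dz": 0,"roll": 0}
  ]
}}

```text
t: 32.05
tool_pos: [0.5677, 0.2446, 0.2319]
ee_rot: [0.028, 1.0, -0.0, -0.0]
ft_force: [0.3, -0.7, -0.5]
opening: 0.0299
finger_force: 0.0
```

```bash
python3 - <<'E'
from h import *
cm,im=snap("wrist")
b,m,l=blobs(im,(0,120,40),(6,255,255),15)
for c,s in b: print(c.round(1),s,"onz.113",onz(cm,*c,.113)[:2].round(4))
go(.569,.244,.095,CY)
E
```

```text
[209.4 138.3] [187 133  54  12 368] onz.113 [0.5263 0.2082]
[241.5 193.5] [ 192  141   68   87 1213] onz.113 [0.577  0.2321]
roll deg -0.03 units -0.004
t 32.1 pos [0.5679 0.2431 0.2324] F [-0.  -0.7  0.5] open 0.0302 ff 0.0
units now-axes [-0.026  0.026  3.434]  after roll [-0.026  0.026  3.434]
```

>>> {"api": "move_arm", "payload": {
  "moves": [
    {"dx": -0.03,"dy": 0.03,"dz": 0.8,"roll": 0},
    {"dx": 0,"dy": 0,"dz": 0.8,"roll": 0},
    {"dx": 0,"dy": 0,"dz": 0.8,"roll": 0},
    {"dx": 0,"dy": 0,"dz": 0.5,"roll": 0},
    {"dx": 0,"dy": 0,"dz": 0.5,"roll": 0},
    {"dx": 0,"dy": 0,"dz": 0,"roll": 0},
    {"dx": 0,"dy": 0,"dz": 0,"roll": 0}
  ]
}}

```text
t: 32.8
tool_pos: [0.5695, 0.2436, 0.0975]
ee_rot: [0.03, 1.0, 0.0, 0.0]
ft_force: [-0.1, 0.5, 0.2]
opening: 0.0297
finger_force: 0.0
```

>>> {"api": "move_arm", "payload": {
  "moves": [
    {"dx": 0,"dy": 0,"dz": 0,"roll": 0},
    {"dx": 0,"dy": 0,"dz": 0,"roll": 0},
    {"dx": 0,"dy": 0,"dz": 0,"roll": 0},
    {"dx": 0,"dy": 0,"dz": 0,"roll": 0},
    {"dx": 0,"dy": 0,"dz": 0,"roll": 0}
  ],
  "gripper": 0,
  "force": 30
}}

```text
t: 33.3
tool_pos: [0.5702, 0.2455, 0.0978]
ee_rot: [0.029, 1.0, 0.001, 0.001]
ft_force: [2.3, 2.3, 5.0]
opening: 0.0085
finger_force: 29.6
```

```bash
python3 - <<'E'
from h import *
s=state();go(*s["tool_pos"],CY)
q=R.from_euler('z',-YAW).apply(s["tool_pos"]+[0,0,.019]-C);v=q[1:]-[.152,.057]
print("case",q,"r",np.hypot(*v));t0=np.pi-np.arctan2(45,75)-np.arctan2(v[1],v[0]);print("th",t0)
P=np.array([[clamppt(t)@[YAW*-1,1,0] if 0 else .08746*np.cos(np.pi-np.arctan2(45,75)-t),.08746*np.sin(np.pi-np.arctan2(45,75)-t)] for t in np.linspace(t0,0,13)])
D=np.diff(P,axis=0)/.04;print(np.c_[D[:,0],-D[:,1]].round(2).tolist())
E
```

```text
roll deg 0.05 units 0.006
t 33.3 pos [0.5702 0.2455 0.0978] F [2.3 2.3 5. ] open 0.0085 ff 29.6
units now-axes [0. 0. 0.]  after roll [0. 0. 0.]
case [0.00041681 0.21986637 0.11684951] r 0.09048650654885004
th 1.8784637580443615
[[-0.25, -0.24], [-0.28, -0.2], [-0.31, -0.15], [-0.33, -0.1], [-0.34, -0.05], [-0.34, 0.0], [-0.34, 0.06], [-0.32, 0.11], [-0.3, 0.16], [-0.27, 0.2], [-0.24, 0.24], [-0.2, 0.28]]
```

Gripped. Folding it over.

>>> {"api": "move_arm", "payload": {
  "moves": [
    {"dx": 0,"dy": -0.25,"dz": -0.22,"roll": 0},
    {"dx": 0,"dy": -0.28,"dz": -0.19,"roll": 0},
    {"dx": 0,"dy": -0.31,"dz": -0.15,"roll": 0},
    {"dx": 0,"dy": -0.33,"dz": -0.1,"roll": 0},
    {"dx": 0,"dy": -0.34,"dz": -0.05,"roll": 0},
    {"dx": 0,"dy": -0.34,"dz": 0,"roll": 0},
    {"dx": 0,"dy": -0.34,"dz": 0.06,"roll": 0}
  ]
}}

```text
t: 34.0
tool_pos: [0.5653, 0.1586, 0.1255]
ee_rot: [0.028, 1.0, 0.002, 0.002]
ft_force: [0.6, 2.4, 11.3]
opening: 0.0088
finger_force: 31.5
```

>>> {"api": "move_arm", "payload": {
  "moves": [
    {"dx": 0,"dy": -0.32,"dz": 0.11,"roll": 0},
    {"dx": 0,"dy": -0.3,"dz": 0.16,"roll": 0},
    {"dx": 0,"dy": -0.27,"dz": 0.2,"roll": 0},
    {"dx": 0,"dy": -0.24,"dz": 0.24,"roll": 0},
    {"dx": 0,"dy": 0,"dz": 0,"roll": 0}
  ]
}}

```text
t: 34.5
tool_pos: [0.5622, 0.1105, 0.0931]
ee_rot: [0.03, 1.0, -0.0, 0.001]
ft_force: [8.3, -0.9, -1.6]
opening: 0.0085
finger_force: 31.9
```

```bash
python3 - <<'E'
from h import *
p=clamppt(0);go(p[0],p[1],p[2]-.018,CY)
E
```

```text
roll deg -0.06 units -0.008
t 34.5 pos [0.5622 0.1105 0.0931] F [ 8.3 -0.9 -1.6] open 0.0085 ff 31.9
units now-axes [ 0.007 -0.192  0.227]  after roll [ 0.007 -0.192  0.227]
```

>>> {"api": "move_arm", "payload": {
  "moves": [
    {"dx": 0,"dy": -0.2,"dz": 0.26,"roll": 0},
    {"dx": 0,"dy": 0,"dz": 0,"roll": 0},
    {"dx": 0,"dy": -0.03,"dz": 0.1,"roll": 0},
    {"dx": 0,"dy": 0,"dz": 0,"roll": 0},
    {"dx": 0,"dy": 0,"dz": 0,"roll": 0}
  ]
}}

```text
t: 35.0
tool_pos: [0.562, 0.1035, 0.0821]
ee_rot: [0.029, 1.0, 0.001, 0.001]
ft_force: [-4.7, 1.0, 22.8]
opening: 0.0086
finger_force: 34.5
```

```bash
python3 - <<'E'
from h import *
p=clamppt(0);go(p[0],p[1],p[2]-.018,CY)
E
```

```text
roll deg 0.05 units 0.006
t 35.0 pos [0.562  0.1035 0.0821] F [-4.7  1.  22.8] open 0.0086 ff 34.5
units now-axes [ 0.011 -0.015 -0.047]  after roll [ 0.011 -0.015 -0.047]
```

>>> {"api": "move_arm", "payload": {
  "moves": [
    {"dx": 0,"dy": 0,"dz": 0,"roll": 0},
    {"dx": 0,"dy": 0,"dz": 0,"roll": 0},
    {"dx": 0,"dy": 0,"dz": 0,"roll": 0}
  ],
  "gripper": 0.3
}}

```text
t: 35.3
tool_pos: [0.5599, 0.1023, 0.0786]
ee_rot: [0.029, 1.0, -0.0, -0.001]
ft_force: [0.2, -0.1, -1.1]
opening: 0.0257
finger_force: 0.0
```

>>> {"api": "move_arm", "payload": {
  "moves": [
    {"dx": 0,"dy": 0,"dz": -0.6,"roll": 0},
    {"dx": 0,"dy": 0,"dz": -1,"roll": 0},
    {"dx": 0,"dy": 0,"dz": -1,"roll": 0},
    {"dx": 0,"dy": 0,"dz": -1,"roll": 0},
    {"dx": 0,"dy": 0,"dz": -0.5,"roll": 0},
    {"dx": 0.9,"dy": 0.6,"dz": 0,"roll": 0},
    {"dx": 0.9,"dy": 0.6,"dz": 0,"roll": 0},
    {"dx": 0,"dy": 0,"dz": 0,"roll": 0}
  ],
  "gripper": 1
}}

```text
t: 36.1
tool_pos: [0.4877, 0.1594, 0.2431]
ee_rot: [0.025, 1.0, 0.001, -0.002]
ft_force: [-0.1, -0.1, 0.6]
opening: 0.0852
finger_force: 0.0
```

>>> {"api": "move_arm", "payload": {
  "moves": [
    {"dx": 0,"dy": 0,"dz": 0,"roll": 0},
    {"dx": 0,"dy": 0,"dz": 0,"roll": 0}
  ]
}}

```text
t: 36.3
tool_pos: [0.4922, 0.154, 0.2435]
ee_rot: [0.029, 1.0, -0.0, -0.0]
ft_force: [-0.0, -1.2, -0.5]
opening: 0.0852
finger_force: 0.0
```

```bash
python3 - <<'E'
from h import *
a,i=snap("scene");b,j=snap("side");c,k=snap("wrist")
# wrist: orange barrel & dock & label & clamp
for c2,s in blobs(k,(5,150,60),(15,255,255),100)[0]: print("wrist orange",c2.round(1),s,onz(c,*c2,.13)[:2].round(3))
rs={}
for n,cm,im in(("sc",a,i),("sd",b,j)):
    for c2,s in blobs(im,(5,150,60),(15,255,255),60)[0]:
        if (n=="sc" and 240<c2[0]<290 and 110<c2[1]<160) or (n=="sd" and 150<c2[0]<200 and 110<c2[1]<170): print(n,c2.round(1),s);rs[n]=ray(cm,*c2)
if len(rs)==2: print(tri(*rs.values()))
print("joints",state()["joints"].round(2))
L=cv2.resize(j[90:240,150:330],None,fx=2,fy=2.56,interpolation=cv2.INTER_CUBIC)
cv2.imwrite("pics/c7.png",np.hstack([L,cv2.resize(k,(440,384))]))
go(.387,.329,.2,CY)
E
```

```text
wrist orange [448.5  53.5] [ 416   24   89   53 2113] [0.394 0.313]
wrist orange [410.6  60. ] [407  44  11  32 109] [0.397 0.283]
sc [265.9 130.2] [262 121   9  18 124]
sd [177.9 133.6] [171 122  13  23 188]
(array([0.3880558 , 0.34204833, 0.08806999]), np.float64(0.00621730225950847))
joints [-0.67  0.14  0.34  1.66 -0.05  1.35  1.19]
roll deg -0.08 units -0.011
t 36.5 pos [0.4924 0.1539 0.2435] F [-0.  -0.6 -0.6] open 0.0857 ff 0.0
units now-axes [2.891 4.214 1.087]  after roll [2.885 4.218 1.087]
```

View pics/c7.png

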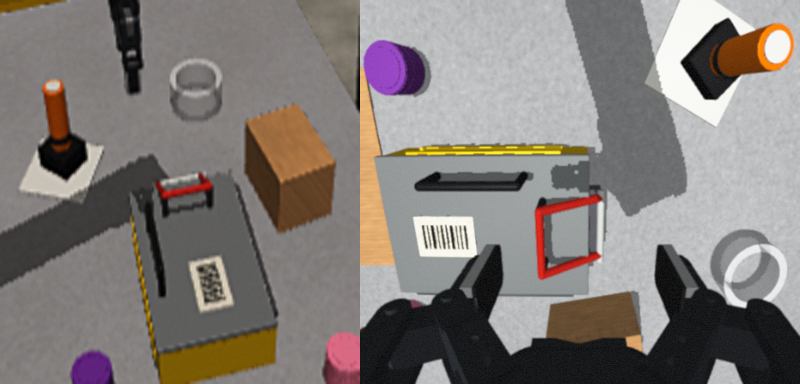

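The lid is shut with the red clamp folded over it, at (570,235) in the composite, and the label is at (445,237). The scanner stands on its plate, and I'll refine its position from closer up.

>>> {"api": "move_arm", "payload": {
  "moves": [
    {"dx": 0.44,"dy": 0.83,"dz": 0,"roll": 0},
    {"dx": 0.44,"dy": 0.83,"dz": 0,"roll": 0},
    {"dx": 0.44,"dy": 0.83,"dz": 0,"roll": 0},
    {"dx": 0.44,"dy": 0.83,"dz": 0,"roll": 0},
    {"dx": 0,"dy": 0,"dz": 0,"roll": 0},
    {"dx": 0,"dy": 0,"dz": 0,"roll": 0},
    {"dx": 0,"dy": 0,"dz": 0,"roll": 0}
  ]
}}

```text
t: 37.15
tool_pos: [0.4302, 0.2902, 0.2437]
ee_rot: [0.03, 1.0, -0.0, 0.0]
ft_force: [0.1, -1.0, -0.6]
opening: 0.0853
finger_force: 0.0
```

```bash
python3 - <<'E'
from h import *
c,k=snap("wrist","w8.png")
for c2,s in blobs(k,(5,150,60),(15,255,255),100)[0]: print("orange",c2.round(1),s)
for c2,s in blobs(k,(0,0,190),(180,50,255),100)[0]:
    if s[4]<60000: print("white",c2.round(1),s,"z.135",onz(c,*c2,.135)[:2].round(4),"z.005",onz(c,*c2,.005)[:2].round(4))
for c2,s in blobs(k,(0,0,0),(180,255,45),300)[0]: print("black",c2.round(1),s,"z.04",onz(c,*c2,.04)[:2].round(4))
go(.387,.329,.2,CY)
E
```

```text
orange [304. 129.] [ 282  109   51   47 1074]
white [17.2  6.9] [  3   0  27  16 184] z.135 [0.2776 0.1179] z.005 [0.2371 0.0267]
white [433.8  21. ] [422   0  21  39 242] z.135 [0.3083 0.433 ] z.005 [0.2836 0.5046]
white [466.5   5.3] [460   0  17  14 103] z.135 [0.2977 0.4579] z.005 [0.2677 0.5423]
white [113.2  21.4] [103  10  22  30 244] z.135 [0.2951 0.1914] z.005 [0.2637 0.1382]
white [44.1 32.3] [ 36  18  16  31 162] z.135 [0.2977 0.1357] z.005 [0.2676 0.0537]
white [58.4 29.3] [ 51  20  18  20 146] z.135 [0.2967 0.1476] z.005 [0.266  0.0718]
white [452.2  31.9] [444  21  20  20 100] z.135 [0.3163 0.4482] z.005 [0.2958 0.5276]
white [90.2 29.3] [ 83  22  16  16 100] z.135 [0.299  0.1727] z.005 [0.2696 0.1098]
white [32.3 49.5] [ 16  29  29  37 222] z.135 [0.3089 0.1232] z.005 [0.2847 0.0347]
white [472.3  40.8] [468  28  10  23 105] z.135 [0.3231 0.4652] z.005 [0.3061 0.5533]
white [ 7.5 57.7] [  0  44  18  27 136] z.135 [0.3129 0.101 ] z.005 [0.2906 0.001 ]
white [109.3  62.6] [ 92  45  33  36 415] z.135 [0.324  0.1834] z.005 [0.3074 0.126 ]
white [433.1  58.5] [428  47  14  
[... 238 characters left out ...]
.3] [460 181  28  17 122] z.135 [0.4465 0.4837] z.005 [0.4933 0.5814]
white [ 18.9 286.3] [  0 269  40  35 900] z.135 [0.5204 0.0496] z.005 [ 0.6053 -0.077 ]
white [503.8 313.9] [498 305  14  20 102] z.135 [0.5835 0.5401] z.005 [0.701 0.667]
white [ 83.6 373.1] [ 66 362  34  22 342] z.135 [0.6346 0.0884] z.005 [ 0.7786 -0.018 ]
black [286.8 117.7] [ 259   87   69   74 1461] z.04 [0.3819 0.3285]
black [ 43.2 247.7] [  0 232  85  23 659] z.04 [0.5254 0.0099]
black [256.3 340.2] [    0   239   512   145 34274] z.04 [0.6859 0.2774]
roll deg -0.14 units -0.017
t 37.2 pos [0.4303 0.29   0.2439] F [-1.1 -0.1  0.4] open 0.0855 ff 0.0
units now-axes [1.139 0.907 1.096]  after roll [1.137 0.91  1.096]
```

View pics/w8.png

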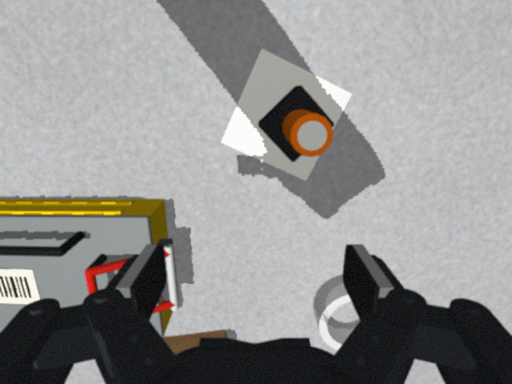

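The barrel top is at (313,134) and the head at about (296,123). The dock corners are (262,49), (352,97), (307,180) and (221,142).

```bash
python3 - <<'E'
from h import *
c=camera_model("wrist")
print("top",onz(c,313,134,.135),"head",onz(c,296,123,.04))
D=[onz(c,*p,.005)[:2] for p in((262,49),(352,97),(307,180),(221,142))];print(np.mean(D,0),np.round(D,3).tolist())
t=onz(c,313,134,.135);go(t[0],t[1],.081,CY)
l=lidpt(0,.078,-.055,.008);print("label",l)
for p in (-.0,):print(onz(c,14,286,.07))
E
```

```text
top [0.38909616 0.34007123 0.135     ] head [0.38835167 0.33848578 0.04      ]
[0.38594789 0.3304481 ] [[0.305, 0.306], [0.364, 0.411], [0.465, 0.356], [0.409, 0.249]]
roll deg -0.14 units -0.017
t 37.2 pos [0.4303 0.29   0.2439] F [-1.1 -0.1  0.4] open 0.0855 ff 0.0
units now-axes [1.105 1.188 4.07 ]  after roll [1.102 1.19  4.07 ]
label [ 0.56080002 -0.02931329  0.07      ]
[ 0.56219927 -0.02045973  0.07      ]
```

>>> {"api": "move_arm", "payload": {
  "moves": [
    {"dx": 0.55,"dy": 0.6,"dz": 0,"roll": 0},
    {"dx": 0.55,"dy": 0.59,"dz": 0,"roll": 0},
    {"dx": 0,"dy": 0,"dz": 0,"roll": 0},
    {"dx": 0,"dy": 0,"dz": 0.8,"roll": 0},
    {"dx": 0,"dy": 0,"dz": 0.9,"roll": 0},
    {"dx": 0,"dy": 0,"dz": 0.9,"roll": 0},
    {"dx": 0,"dy": 0,"dz": 0.9,"roll": 0},
    {"dx": 0,"dy": 0,"dz": 0.57,"roll": 0}
  ]
}}

```text
t: 38.0
tool_pos: [0.3883, 0.3393, 0.0786]
ee_rot: [0.03, 1.0, -0.001, -0.001]
ft_force: [-0.2, -0.4, 0.4]
opening: 0.0854
finger_force: 0.0
```

>>> {"api": "move_arm", "payload": {
  "moves": [
    {"dx": 0,"dy": 0,"dz": 0,"roll": 0},
    {"dx": 0,"dy": 0,"dz": 0,"roll": 0}
  ]
}}

```text
t: 38.2
tool_pos: [0.389, 0.3409, 0.0817]
ee_rot: [0.03, 1.0, -0.0, 0.0]
ft_force: [0.1, -0.5, 0.3]
opening: 0.0853
finger_force: 0.0
```

>>> {"api": "move_arm", "payload": {
  "moves": [
    {"dx": 0,"dy": 0,"dz": 0,"roll": 0},
    {"dx": 0,"dy": 0,"dz": 0,"roll": 0},
    {"dx": 0,"dy": 0,"dz": 0,"roll": 0},
    {"dx": 0,"dy": 0,"dz": 0,"roll": 0},
    {"dx": 0,"dy": 0,"dz": 0,"roll": 0},
    {"dx": 0,"dy": 0,"dz": 0,"roll": 0},
    {"dx": 0,"dy": 0,"dz": 0,"roll": 0}
  ],
  "gripper": 0,
  "force": 80
}}

```text
t: 38.9
tool_pos: [0.3886, 0.3419, 0.082]
ee_rot: [0.029, 1.0, 0.001, 0.001]
ft_force: [-1.1, -2.7, 6.0]
opening: 0.0346
finger_force: 78.5
```

```bash
python3 - <<'E'
from h import *
s=state();print(s["moment"])
l=lidpt(0,.078,-.055,.008);go(l[0],l[1],s["tool_pos"][2]+.145,CY)
E
```

```text
[-0.31014698  0.18073973 -0.0317864 ]
roll deg 0.01 units 0.002
t 38.9 pos [0.3886 0.3419 0.082 ] F [-1.1 -2.7  6. ] open 0.0346 ff 78.5
units now-axes [-4.838 -9.012 -3.63 ]  after roll [-4.84  -9.011 -3.63 ]
```

>>> {"api": "move_arm", "payload": {
  "moves": [
    {"dx": 0,"dy": 0,"dz": -0.7,"roll": 0},
    {"dx": 0,"dy": 0,"dz": -1,"roll": 0},
    {"dx": 0,"dy": 0,"dz": -1,"roll": 0},
    {"dx": 0,"dy": 0,"dz": -0.93,"roll": 0},
    {"dx": -0.4,"dy": -0.75,"dz": 0,"roll": 0},
    {"dx": -0.4,"dy": -0.75,"dz": 0,"roll": 0},
    {"dx": -0.4,"dy": -0.75,"dz": 0,"roll": 0},
    {"dx": -0.4,"dy": -0.75,"dz": 0,"roll": 0}
  ]
}}

```text
t: 39.7
tool_pos: [0.445, 0.2169, 0.226]
ee_rot: [0.028, 1.0, 0.0, -0.0]
ft_force: [1.2, 0.2, -2.5]
opening: 0.0344
finger_force: 80.2
```

>>> {"api": "move_arm", "payload": {
  "moves": [
    {"dx": -0.4,"dy": -0.75,"dz": 0,"roll": 0},
    {"dx": -0.4,"dy": -0.75,"dz": 0,"roll": 0},
    {"dx": -0.4,"dy": -0.75,"dz": 0,"roll": 0},
    {"dx": -0.4,"dy": -0.75,"dz": 0,"roll": 0},
    {"dx": -0.4,"dy": -0.75,"dz": 0,"roll": 0},
    {"dx": -0.4,"dy": -0.75,"dz": 0,"roll": 0},
    {"dx": -0.4,"dy": -0.75,"dz": 0,"roll": 0},
    {"dx": -0.44,"dy": -0.75,"dz": 0,"roll": 0}
  ]
}}

```text
t: 40.5
tool_pos: [0.5606, -0.0299, 0.2259]
ee_rot: [0.028, 1.0, 0.0, -0.0]
ft_force: [1.0, -0.7, -2.1]
opening: 0.0347
finger_force: 80.2
```

>>> {"api": "move_arm", "payload": {
  "moves": [
    {"dx": 0,"dy": 0,"dz": 0,"roll": 0},
    {"dx": 0,"dy": 0,"dz": 0,"roll": 0},
    {"dx": 0,"dy": 0,"dz": 0,"roll": 0}
  ]
}}

```text
t: 40.8
tool_pos: [0.5602, -0.0276, 0.2258]
ee_rot: [0.028, 1.0, 0.0, -0.0]
ft_force: [0.1, 0.2, -2.3]
opening: 0.0344
finger_force: 80.3
```

```bash
python3 - <<'E'
from h import *
l=lidpt(0,.078,-.055,.008);go(l[0],l[1],.227,CY)
a,i=snap("scene");b,j=snap("side")
cv2.imwrite("pics/c9.png",np.hstack([cv2.resize(i[110:270,180:340],(384,384)),cv2.resize(j[100:260,170:330],(384,384))]))
rs=[]
for n,cm,im in(("sc",a,i),("sd",b,j)):
    B=[(c,s) for c,s in blobs(im,(5,150,60),(15,255,255),40)[0] if 200<c[0]<310 and 110<c[1]<280]
    for c2,s in B: print(n,c2.round(1),s)
    print("expected barrel mid",proj(cm,[l[0],l[1],.2325]).round(1),"label",proj(cm,l).round(1))
E
```

```text
roll deg 0.11 units 0.014
t 40.8 pos [ 0.5602 -0.0276  0.2258] F [ 0.1  0.2 -2.3] open 0.0344 ff 80.3
units now-axes [-0.018 -0.041 -0.031]  after roll [-0.018 -0.041 -0.031]
sc [249.5 174.1] [242 159  13  26 162]
expected barrel mid [247.4 173.7] label [247.3 211. ]
sd [294.5 155.3] [ 273  132   44   48 1490]
sd [251.6 160. ] [248 143  13  27 125]
expected barrel mid [254.9 157.8] label [255.8 200.7]
```

View pics/c9.png

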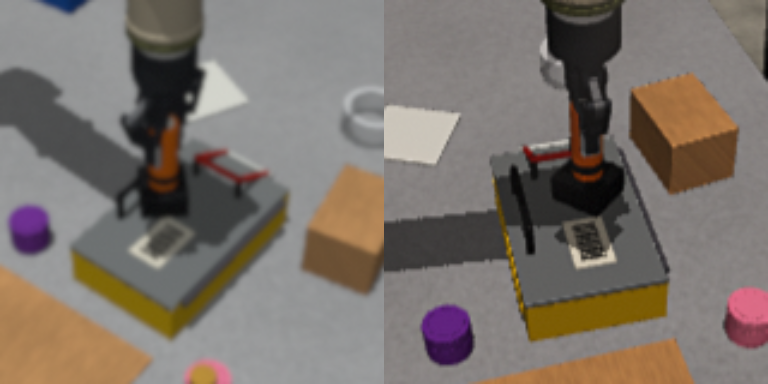

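The scanner hangs upright over the label, and the label centre at (255,201) in the side view matches the prediction of (255.8,200.7). Holding it there.

>>> {"api": "move_arm", "payload": {
  "moves": [
    {"dx": 0,"dy": -0.04,"dz": 0,"roll": 0},
    {"dx": 0,"dy": 0,"dz": 0,"roll": 0},
    {"dx": 0,"dy": 0,"dz": 0,"roll": 0},
    {"dx": 0,"dy": 0,"dz": 0,"roll": 0},
    {"dx": 0,"dy": 0,"dz": 0,"roll": 0},
    {"dx": 0,"dy": 0,"dz": 0,"roll": 0},
    {"dx": 0,"dy": 0,"dz": 0,"roll": 0},
    {"dx": 0,"dy": 0,"dz": 0,"roll": 0}
  ]
}}

```text
t: 41.7
tool_pos: [0.5605, -0.0305, 0.2263]
ee_rot: [0.029, 1.0, 0.0, 0.0]
ft_force: [0.9, -0.2, -2.4]
opening: 0.0342
finger_force: 80.4
```

>>> {"api": "move_arm", "payload": {
  "moves": [
    {"dx": 0,"dy": 0,"dz": 0,"roll": 0},
    {"dx": 0,"dy": 0,"dz": 0,"roll": 0},
    {"dx": 0,"dy": 0,"dz": 0,"roll": 0},
    {"dx": 0,"dy": 0,"dz": 0,"roll": 0},
    {"dx": 0,"dy": 0,"dz": 0,"roll": 0},
    {"dx": 0,"dy": 0,"dz": 0,"roll": 0},
    {"dx": 0,"dy": 0,"dz": 0,"roll": 0},
    {"dx": 0,"dy": 0,"dz": 0,"roll": 0}
  ]
}}

```text
t: 42.5
tool_pos: [0.5605, -0.0305, 0.2263]
ee_rot: [0.029, 1.0, 0.0, 0.0]
ft_force: [0.1, -0.2, -1.8]
opening: 0.0345
finger_force: 80.4
```

>>> {"api": "move_arm", "payload": {
  "moves": [
    {"dx": 0,"dy": 0,"dz": 0,"roll": 0},
    {"dx": 0,"dy": 0,"dz": 0,"roll": 0},
    {"dx": 0,"dy": 0,"dz": 0,"roll": 0},
    {"dx": 0,"dy": 0,"dz": 0,"roll": 0},
    {"dx": 0,"dy": 0,"dz": 0,"roll": 0},
    {"dx": 0,"dy": 0,"dz": 0,"roll": 0},
    {"dx": 0,"dy": 0,"dz": 0,"roll": 0},
    {"dx": 0,"dy": 0,"dz": 0,"roll": 0}
  ]
}}

```text
t: 43.3
tool_pos: [0.5605, -0.0305, 0.2263]
ee_rot: [0.029, 1.0, 0.0, 0.0]
ft_force: [-0.9, -0.1, -2.2]
opening: 0.0344
finger_force: 80.4
```

```bash
python3 - <<'E'
from h import *
go(.3865,.331,.227,CY)
b,j=snap("side")
print([(c.round(1),s[4]) for c,s in blobs(j,(5,150,60),(15,255,255),40)[0] if 200<c[0]<310 and 110<c[1]<280])
E
```

```text
roll deg 0.03 units 0.004
t 43.3 pos [ 0.5605 -0.0305  0.2263] F [-0.9 -0.1 -2.2] open 0.0344 ff 80.4
units now-axes [ 4.862  8.772 -0.017]  after roll [ 4.867  8.769 -0.017]
[(array([294.6, 155.3]), np.int32(1482)), (array([251.9, 160.4]), np.int32(127))]
```

>>> {"api": "move_arm", "payload": {
  "moves": [
    {"dx": 0.4,"dy": 0.73,"dz": 0,"roll": 0},
    {"dx": 0.4,"dy": 0.73,"dz": 0,"roll": 0},
    {"dx": 0.4,"dy": 0.73,"dz": 0,"roll": 0},
    {"dx": 0.4,"dy": 0.73,"dz": 0,"roll": 0},
    {"dx": 0.4,"dy": 0.73,"dz": 0,"roll": 0},
    {"dx": 0.4,"dy": 0.73,"dz": 0,"roll": 0},
    {"dx": 0.4,"dy": 0.73,"dz": 0,"roll": 0},
    {"dx": 0.4,"dy": 0.73,"dz": 0,"roll": 0}
  ]
}}

```text
t: 44.15
tool_pos: [0.4455, 0.2112, 0.2265]
ee_rot: [0.029, 1.0, 0.0, 0.0]
ft_force: [-0.3, 0.7, -3.0]
opening: 0.0345
finger_force: 80.5
```

>>> {"api": "move_arm", "payload": {
  "moves": [
    {"dx": 0.41,"dy": 0.73,"dz": 0,"roll": 0},
    {"dx": 0.41,"dy": 0.73,"dz": 0,"roll": 0},
    {"dx": 0.42,"dy": 0.73,"dz": 0,"roll": 0},
    {"dx": 0.42,"dy": 0.74,"dz": 0,"roll": 0},
    {"dx": 0,"dy": 0,"dz": 0,"roll": 0},
    {"dx": 0,"dy": 0,"dz": 0,"roll": 0},
    {"dx": 0,"dy": 0,"dz": 0,"roll": 0}
  ]
}}

```text
t: 44.85
tool_pos: [0.3873, 0.3299, 0.2263]
ee_rot: [0.029, 1.0, -0.0, 0.0]
ft_force: [0.4, -1.2, -2.2]
opening: 0.0344
finger_force: 80.7
```

```bash
python3 - <<'E'
from h import *
go(.3865,.331,.083,CY)
print("sd exp",proj(camera_model("side"),[.3865,.331,.2295-.0]).round(1))
a,i=snap("scene");b,j=snap("side")
cv2.imwrite("pics/c10.png",np.hstack([cv2.resize(i[70:190,210:330],(384,384)),cv2.resize(j[60:200,110:250],(384,384))]))
E
```

```text
roll deg -0.05 units -0.007
t 44.9 pos [0.3873 0.3299 0.2263] F [ 0.4 -1.2 -2.2] open 0.0344 ff 80.7
units now-axes [0.023 0.026 3.583]  after roll [0.023 0.026 3.583]
sd exp [171.5 100.5]
```

View pics/c10.png

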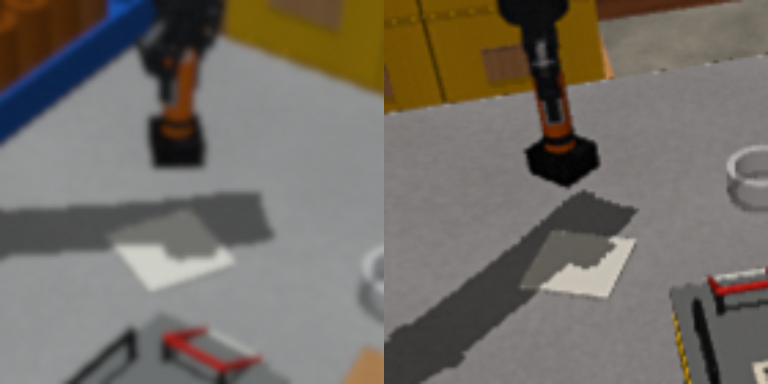

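The scanner hangs upright above its plate. I'll lower it and release.

>>> {"api": "move_arm", "payload": {
  "moves": [
    {"dx": 0.02,"dy": 0.03,"dz": 0.8,"roll": 0},
    {"dx": 0,"dy": 0,"dz": 0.9,"roll": 0},
    {"dx": 0,"dy": 0,"dz": 0.9,"roll": 0},
    {"dx": 0,"dy": 0,"dz": 0.6,"roll": 0},
    {"dx": 0,"dy": 0,"dz": 0.3,"roll": 0},
    {"dx": 0,"dy": 0,"dz": 0.08,"roll": 0},
    {"dx": 0,"dy": 0,"dz": 0,"roll": 0},
    {"dx": 0,"dy": 0,"dz": 0,"roll": 0}
  ]
}}

```text
t: 45.75
tool_pos: [0.3868, 0.3329, 0.0846]
ee_rot: [0.029, 1.0, 0.001, 0.001]
ft_force: [-0.6, 0.2, -2.6]
opening: 0.0348
finger_force: 80.7
```

>>> {"api": "move_arm", "payload": {
  "moves": [
    {"dx": 0,"dy": 0,"dz": 0,"roll": 0},
    {"dx": 0,"dy": 0,"dz": 0,"roll": 0},
    {"dx": 0,"dy": 0,"dz": 0,"roll": 0},
    {"dx": 0,"dy": 0,"dz": 0,"roll": 0},
    {"dx": 0,"dy": 0,"dz": 0,"roll": 0},
    {"dx": 0,"dy": 0,"dz": 0,"roll": 0}
  ],
  "gripper": 1
}}

```text
t: 46.35
tool_pos: [0.3859, 0.3322, 0.0831]
ee_rot: [0.029, 1.0, 0.0, 0.0]
ft_force: [-0.2, -0.3, -0.5]
opening: 0.0853
finger_force: 0.0
```

>>> {"api": "move_arm", "payload": {
  "moves": [
    {"dx": 0,"dy": 0,"dz": -0.5,"roll": 0},
    {"dx": 0,"dy": 0,"dz": -1,"roll": 0},
    {"dx": 0,"dy": 0,"dz": -1,"roll": 0},
    {"dx": 0,"dy": 0,"dz": -1,"roll": 0},
    {"dx": 0,"dy": 0,"dz": -0.8,"roll": 0},
    {"dx": -1,"dy": -0.5,"dz": 0,"roll": 0},
    {"dx": -1,"dy": -0.5,"dz": 0,"roll": 0},
    {"dx": 0,"dy": 0,"dz": 0,"roll": 0}
  ]
}}

```text
t: 47.15
tool_pos: [0.4684, 0.2823, 0.2553]
ee_rot: [0.033, 0.999, -0.001, 0.001]
ft_force: [0.5, 0.5, -0.8]
opening: 0.0855
finger_force: 0.0
```

>>> {"api": "move_arm", "payload": {
  "moves": [
    {"dx": 0,"dy": 0,"dz": 0,"roll": 0},
    {"dx": 0,"dy": 0,"dz": 0,"roll": 0},
    {"dx": 0,"dy": 0,"dz": 0,"roll": 0},
    {"dx": 0,"dy": 0,"dz": 0,"roll": 0}
  ]
}}

```text
t: 47.55
tool_pos: [0.4626, 0.2885, 0.2552]
ee_rot: [0.028, 1.0, 0.0, -0.0]
ft_force: [0.5, -0.7, -0.6]
opening: 0.0855
finger_force: 0.0
```

```bash
python3 - <<'E'
from h import *
c,k=snap("wrist");b,j=snap("side")
cv2.imwrite("pics/c11.png",np.hstack([cv2.resize(k,(400,300)),cv2.resize(j,(400,300))]))
np.save("c11.npy",np.zeros(1))
W=blobs(k,(5,150,60),(15,255,255),100)[0]
for c2,s in W: print(c2.round(1),s,onz(c,*c2,.12)[:2].round(3))
go(.3865,.331,.083,CY)
E
```

```text
[295.5  92.1] [274  70  49  46 892] [0.388 0.328]
roll deg 0.1 units 0.013
t 47.6 pos [0.4629 0.2882 0.2552] F [ 0.2 -0.8 -0.3] open 0.0855 ff 0.0
units now-axes [1.969 0.96  4.305]  after roll [1.97  0.957 4.305]
```

View pics/c11.png

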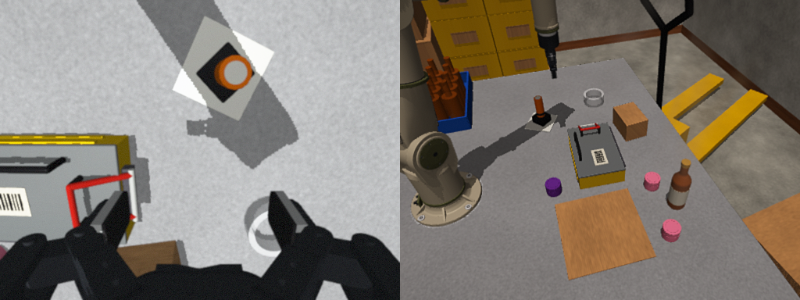

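The scanner stands upright mid-plate at (232,72), the lid is shut and the clamp is folded over. The bystanders are undisturbed, so I'm handing the job in.

```bash
python3 -c "
from plant import finish_job;print(finish_job())"
```

```text
the job is handed in; nothing more can be done
None
```

I handed the job in at about 48 s; it returned no verdict. By the last camera views all four tins are upright in the shut, clamped case, the scanner was held over the label for over 2 s and stands mid-plate, and the bystanders look unmoved.

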